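# Nip a book in the twin-screw press

## Robot

A 6-joint arm with a two-finger parallel gripper is mounted at the origin on a cart in front of the work surface, level with it; the furniture and walls round the work are solid. World frame = base frame: x ahead of the robot, y to its left, z up, the work surface at z = 0. Lengths are in mm, angles in rad, forces in N, time in s.
With the tool pointing down it reaches from about 275 to 750 mm from the base axis. Payload 10.2 kg.
Tool frame: the origin (TCP) lies at the centre of the arm's flange, where the gripper is bolted on; the fingertips stand ctrl.tip_reach ahead of it and the grasp point (between the pads) lies 155 mm ahead of it (ctrl.tip_reach is the distance from the TCP to the fingertips, in mm); z points along the fingers, y is the direction in which the jaws open and shut (so a half turn about z gives the same grasp; the last joint's range is limited). The gripper opens to 85 mm and grips with 20 to 120 N. Pads are 22 mm wide; open, the fingers measure 114 mm over their backs; the gripper's body (76 mm by 85 mm) begins 54 mm behind the grasp point. The pads swing forward as they close: fully open they stand 13 mm farther back than shut.
Start: joints at [-1.443, 0.313, 1.498, -0, 1.331, -0.223], TCP at [180.404, -493.039, 404.694] pointing down, gripper open.
Joint ranges: [-2.94, 2.94], [-0.97, 2.17], [0.19, 2.56], [-1.23, 4.37], [0.02, 3.11], [-2.88, 2.88]. Speed limits (rad/s): [2.39, 2.39, 3.01, 3.14, 3.14, 3.14].

## Interface

Orientations are given as a unit quaternion [w, x, y, z].
In Python, from rig import ctrl, viewer gives the robot as it stands.
- The arm moves only by the tool drive_tool, never from a script. Its argument "rows" is a list that holds one entry, the list of rows, each a list of 6 numbers: the shift along the world's x, y, z normalised to -1 to 1, where 1 is 0.1 m, then the turn, a rotation vector about the world's x, y, z normalised to -1 to 1, where 1 is 90 degrees. A call has 1 to 10 rows; each row is the pose to reach, as a shift and turn from the pose measured when the call began; what a row does not reach only later rows make up. A row lasts 1/8 s, in which the tool goes at most 62.5 mm and 10.7 degrees, less where a joint would pass 70% of its speed; a pose out of reach is approached as far as the arm can. A call with a number of a shift or a turn outside -1 to 1 is refused whole. A call with a gripper value outside its range is refused whole. "fingers" is the opening, from -1 (shut) to 1 (fully open), set as the call begins (left out, the last holds). The fingers move at their own pace and stop on an object; "force" is the grip in N (left out, the last holds). Time passes only in rows, so rows that repeat a pose let the fingers close. It gives the time, the measured TCP pose, the force and the opening at its end, in the units of the state.
- ctrl.sense(): the state, without advancing time (a new reading comes with each control period).
- viewer.capture(name): name is "scene" or "top" or "wrist"; returns the picture (400x640x3 uint8, red, green, blue); there is no depth.
- viewer.calibration(name): a dict with "mtx" (3x3 intrinsics, pixels), "extrinsics" (4x4, takes a point from camera to world coordinates). Camera axes: x right, y up, looking along -z (the intrinsics and any distortion apply to the point x, -y, -z); pixel columns grow to the right and rows downward; lengths in mm; the calibration is good to about 2 mm. A picture is of the moment at which its call begins: read the wrist's pose just before it. calibration takes no time and is no camera call; for the wrist camera it gives the pose at the moment of the call.
- ctrl.finish_job(): hands the job in, once; it reports no verdict.
The state is a dict: "time_s": time; "joints": joint angles; "dq": joint speeds; "tau": joint torques, N m; "eef_pos": TCP position; "ee_rot": TCP orientation; "force": force on the tool from outside, world axes, zero at the start; "wrist_torque": the same for the moment, N m; "grip_width": opening from 0.0 (shut) to 1.0 (fully open).
Only numpy, scipy, OpenCV 4.12 (cv2) and the standard library are available. Lean on these libraries where they do the work, as an engineer would, in place of code of your own. Each camera call takes 0.05 s, during which the arm holds its last target.

## Task

Close the little press on the book: turn the two screws clockwise by their T-grips, alternately and in small steps, until the board under the crossbar presses the book with a firm nip of about 60 newtons (each screw then turns about one and a half times as stiffly as when it ran free). Keep the crossbar square all the way, never one end more than 5 mm lower than the other, do not overtighten at any moment (never beyond 110 newtons), finish with the crossbar level, and leave the things around the press standing where they are.

Things in the scene. Friction and masses are not known exactly. Their poses are not given: they have to be found in the camera images.
- press: Bed of the book press, fixed: a pale wooden board 300 x 350 mm, top face 26 mm above the table; origin at the centre of its underside, at table height; x to its back, y to its left, z up. Its pose differs every time. The two upright steel screws stand at its y = +140 mm (left) and y = -140 mm (right)
- bed_centre (a point): Centre of the bed's top face. Over it lies a loose black ledger 224 mm wide (along the bed's y) on a brown packing board of unknown thickness: the book's top is somewhere between 66 and 73 mm above the table (at least 3 mm clear of the pressing board at the start) and is not measured, so the moment when it is reached must be felt
- crossbar: Dark steel crossbar 46 x 325 x 22 mm riding on both screws; origin inside it at the left screw, 11 mm under its top; y along the bar to the left. It moves only with the screws and starts a little out of level. A brown pressing board 170 x 190 mm hangs under its middle on a spring and swivel, underside 27 mm below the bar's. From the touch on, each mm that the bar's middle goes down adds about 35 N
- bar_left (a point): Point on the top face of the crossbar at its left screw, 140 mm from its middle
- bar_right (a point): Point on the top face of the crossbar at its right screw, 140 mm from its middle
- grip_left (a point): Centre of the red T-grip of the left screw: an upright bar 50 mm long (along its own x), 12 mm thick (along its own y) and 30 mm high, 173 mm above the table; turns with the screw, does not go up or down; free below it for 27 mm except a collar of 24 mm diameter 15 mm under this point
- grip_right (a point): Centre of the blue T-grip of the right screw, the same size and height as the red one
- screw_left (a joint): Turn of the left screw in rad, 0 at the start, growing clockwise seen from above; each rad lowers the bar's left end by 4 mm. 0.2 Nm of friction, plus about 0.002 Nm per newton with which the board presses the book. It stays where it is left and has no stop. The torque left in a still hand after a turn can lie anywhere within the friction band: compare readings taken alike
- screw_right (a joint): Turn of the right screw in rad, the same as the left; each rad lowers the bar's right end by 4 mm
- paste_jar: Bystander: paste jar with black cap, 64 mm across, 68 mm high, standing behind the left part of the press; origin under its centre
- starch_stick: Bystander: white glue stick, 28 mm across, 96 mm high, standing left of the press; origin under its centre
- linen_thread: Bystander: bobbin of thread, 33 mm across, 42 mm high, standing right of the press; origin under its centre

How it is judged:
By the outcome, as a careful person would: the job done as asked, in the order asked, and still so for the second after the job is handed in, with the robot touching nothing.
It also fails if it takes over 72 s, if anything falls off the work surface, if the arm or the gripper's body presses on something with over 40 N, if the wrist force passes 120 N, or if a joint passes its speed limit or range.

## Working session

There is one attempt and no reset: what is moved stays moved. The work goes in short steps, Python scripts to look and compute and a tool call to move; the robot and the scene stay as the last step left them, time stands still between calls to the robot, and variables do not carry over. Pictures are saved under pics/ and viewed, and the job is handed in when it is done.

Besides the shell and the picture viewer there is one more tool, called after ">>>" by a JSON object that holds its "name" and its "arguments". drive_tool: Moves the arm, as the interface text tells. Scaled input: -1 to 1 covers 0.1 m each way for a shift and 90 degrees each way for a turn. Its arguments: {"type":"object","properties":{"rows":{"type":"array","items":{"type":"array","items":{"type":"array","items":{"type":"number"}}}},"fingers":{"type":"number"},"force":{"type":"number"}},"required":["rows"]}

```bash
ls; mkdir -p pics
cat > h.py <<'E'
import numpy as np,cv2
from rig import ctrl,viewer
def snap(n,f):
    c=viewer.calibration(n); im=viewer.capture(n); cv2.imwrite(f'pics/{f}.png',im[:,:,::-1]); np.savez(f'pics/{f}.npz',**{k:np.array(v) for k,v in c.items() if k in('mtx','extrinsics')}); return im
E
python3 - <<'E'
from h import *
snap('scene','s0'); snap('top','t0')
for n in('scene','top','wrist'): 
    c=viewer.calibration(n); print(n,c)
print(ctrl.sense(),ctrl.tip_reach)
E
```

```text
pics
scene {'mtx': array([[491.52372048,   0.        , 325.69195869],
       [  0.        , 491.52372048, 194.72137774],
       [  0.        ,   0.        ,   1.        ]]), 'extrinsics': array([[-6.45918150e-01,  4.39631105e-01, -6.24110756e-01,
        -2.58303356e+02],
       [-7.63316081e-01, -3.59333464e-01,  5.36868721e-01,
         7.54794807e+02],
       [ 1.17603094e-02,  8.23167026e-01,  5.67677498e-01,
         8.74517293e+02],
       [ 0.00000000e+00,  0.00000000e+00,  0.00000000e+00,
         1.00000000e+00]])}
top {'mtx': array([[449.31834169,   0.        , 324.02879085],
       [  0.        , 449.31834169, 195.8135074 ],
       [  0.        ,   0.        ,   1.        ]]), 'extrinsics': array([[-2.17510238e-02,  9.96799769e-01, -7.69227822e-02,
         4.81516655e+02],
       [-9.99742346e-01, -2.21856425e-02, -4.79992739e-03,
         6.15830339e+01],
       [-6.49114785e-03,  7.67985594e-02,  9.97025499e-01,
         1.08715597e+03],
       [ 0.00000000e+00,  0.00000000e+00,  0.00000000e+00,
         1.00000000e+00]])}
wrist {'mtx': array([[300.38984762,   0.       
[... 459 characters left out ...]
1.00000000e+00]])}
{'time_s': 0.1, 'joints': array([-1.44337694e+00,  3.13372067e-01,  1.49835729e+00,  1.04770905e-05,
        1.33103959e+00, -2.23392573e-01]), 'dq': array([ 0.00155725, -0.00112133, -0.00341959, -0.00034623, -0.00012763,
        0.00101772]), 'tau': array([ 2.52194091e-03, -4.12900150e+01, -2.60139656e+01, -1.67066009e-04,
        3.12706215e-03,  7.35909254e-06]), 'eef_pos': array([ 180.40957699, -492.98641453,  404.20487913]), 'ee_rot': array([-5.87226056e-04,  9.84655821e-01,  1.74506643e-01,  3.32944598e-05]), 'force': array([-0.2409671 ,  0.77939859, -0.64005839]), 'wrist_torque': array([ 0.00292105, -0.01290022,  0.01914994]), 'grip_width': 0.9989912988983528} 173.4
```

View pics/s0.png

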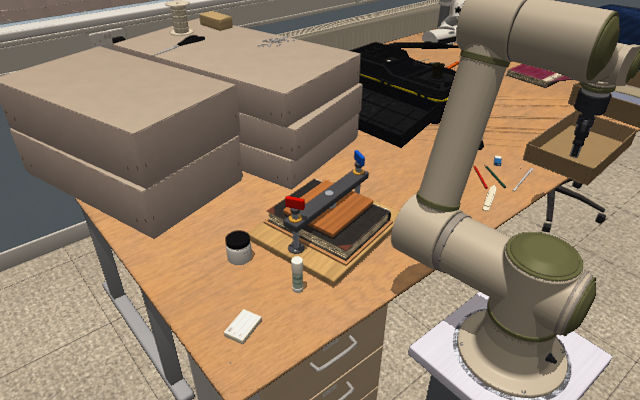

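View pics/t0.png

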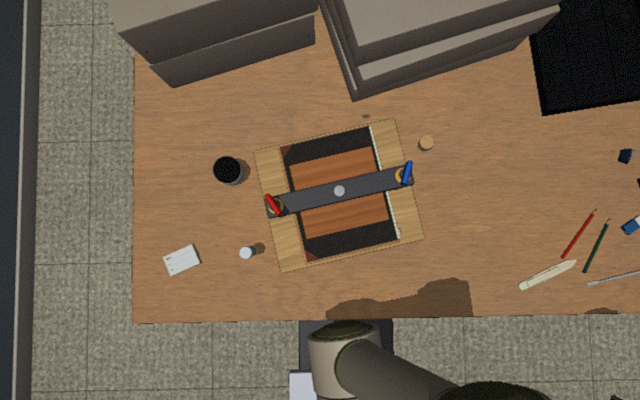

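Run:
```python
import cv2
im=cv2.imread('pics/t0.png'); 
c=im[140:240,240:440]; cv2.imwrite('pics/t0c.png',cv2.resize(c,None,fx=4,fy=4,interpolation=cv2.INTER_CUBIC))
im=cv2.imread('pics/s0.png'); 
c=im[140:260,270:380]; cv2.imwrite('pics/s0c.png',cv2.resize(c,None,fx=5,fy=5,interpolation=cv2.INTER_CUBIC))
```

```text
(no output)
```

View pics/t0c.png

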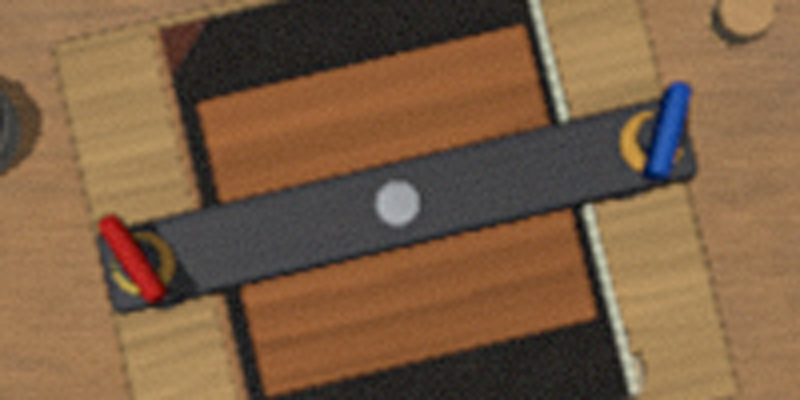

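View pics/s0c.png

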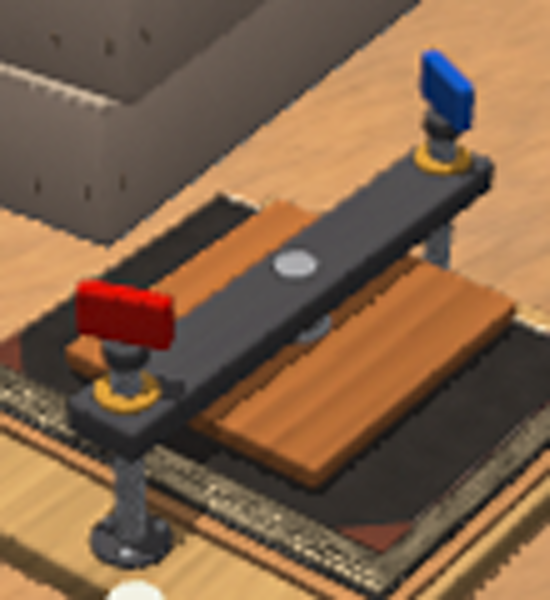

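```bash
cat >> h.py <<'E'
def ray(c,u,v):
    d=np.linalg.inv(c['mtx'])@[u,v,1]; d=np.array([d[0],-d[1],-d[2]])
    E=c['extrinsics']; return E[:3,3],E[:3,:3]@d
def atz(c,u,v,z):
    o,d=ray(c,u,v); return o+d*(z-o[2])/d[2]
def proj(c,p):
    E=c['extrinsics']; q=E[:3,:3].T@(np.asarray(p,float)-E[:3,3]); r=c['mtx']@[q[0],-q[1],-q[2]]; return r[:2]/r[2]
E
python3 - <<'E'
from h import *
c=viewer.calibration('top')
def P(u,v,z): return atz(c,240+(u+.5)/4-.5,140+(v+.5)/4-.5,z)
for n,a,b in(('red',(110,222),(155,297)),('blue',(682,90),(656,176))):
    A=P(*a,188);B=P(*b,188); print(n,A[:2],B[:2],(A+B)[:2]/2,np.linalg.norm(A-B),np.degrees(np.arctan2(*(A-B)[1::-1])))
for u,v,n in((240,0,0),):pass
for n,u,v,z in(('bedTL',254,152,26),('bedTR',395,119,26),('bedBR',424,238,26),('bedBL',282,272,26),('jar',228,170,68),('stick',246,253,96),('bob',427,143,42)): print(n,atz(c,u,v,z)[:2])
A=P(400,203,130);print('knob',A)
E
```

```text
red [554.81942259 180.17656147] [516.66044574 158.09038055] [535.73993416 169.13347101] 44.089759607138284 30.061994304269636
blue [ 615.13555882 -109.12266285] [571.88382423 -94.49552213] [ 593.50969152 -101.80909249] 45.658140462074726 -18.684828477210772
bedTL [672.07095455 231.67718469]
bedTR [ 744.29021479 -107.46685067]
bedBR [ 458.82408877 -165.8624826 ]
bedBL [386.84250656 168.88926007]
jar [624.26666039 284.89420004]
stick [436.01655153 240.20608421]
bob [ 681.25917194 -178.10466878]
knob [566.28118517  32.59854778 130.        ]
```

>>> {"name": "drive_tool", "arguments": {"rows": [[[0.18,0.33,0,0,0,0.1],[0.36,0.67,0,0,0,0.2],[0.53,1,0,0,0,0.3]]], "fingers": 1}}

```text
time_s: 0.48
eef_pos: [233.8, -391.9, 403.9]
ee_rot: [-0.001, 0.916, 0.402, -0.0]
force: [0.4, -0.9, 0.4]
grip_width: 1.003
```

>>> {"name": "drive_tool", "arguments": {"rows": [[[0.18,0.33,0,0,0,0.1],[0.36,0.67,0,0,0,0.2],[0.53,1,0,0,0,0.3]]]}}

```text
time_s: 0.85
eef_pos: [287.2, -290.6, 403.7]
ee_rot: [-0.001, 0.795, 0.607, -0.0]
force: [0.2, 0.1, 1.0]
grip_width: 0.999
```

>>> {"name": "drive_tool", "arguments": {"rows": [[[0.18,0.33,0,0,0,0.1],[0.36,0.67,0,0,0,0.2],[0.53,1,0,0,0,0.3]]]}}

```text
time_s: 1.23
eef_pos: [340.6, -189.4, 403.6]
ee_rot: [-0.001, 0.63, 0.777, -0.0]
force: [0.1, 0.0, -0.0]
grip_width: 1.004
```

>>> {"name": "drive_tool", "arguments": {"rows": [[[0.18,0.33,0,0,0,0.1],[0.36,0.67,0,0,0,0.2],[0.53,1,0,0,0,0.3]]]}}

```text
time_s: 1.6
eef_pos: [393.9, -88.1, 403.4]
ee_rot: [-0.001, 0.428, 0.904, -0.001]
force: [0.4, 0.3, 0.4]
grip_width: 1.002
```

>>> {"name": "drive_tool", "arguments": {"rows": [[[0.18,0.33,0,0,0,0.1],[0.36,0.67,0,0,0,0.2],[0.53,1,0,0,0,0.3]]]}}

```text
time_s: 1.98
eef_pos: [447.4, 13.1, 403.2]
ee_rot: [-0.001, 0.203, 0.979, -0.001]
force: [-0.8, -0.9, 0.0]
grip_width: 1.004
```

>>> {"name": "drive_tool", "arguments": {"rows": [[[0.18,0.33,0,0,0,0.1],[0.36,0.67,0,0,0,0.2],[0.53,1,0,0,0,0.3]]]}}

```text
time_s: 2.35
eef_pos: [500.8, 114.4, 402.9]
ee_rot: [-0.001, -0.034, 0.999, -0.001]
force: [-0.6, -1.0, -0.7]
grip_width: 0.997
```

>>> {"name": "drive_tool", "arguments": {"rows": [[[0.12,0.18,0,0,0,0.1],[0.24,0.37,0,0,0,0.2],[0.35,0.555,0,0,0,0.29],[0.35,0.555,0,0,0,0.29]]]}}

```text
time_s: 2.85
eef_pos: [536.0, 170.6, 402.3]
ee_rot: [-0.001, -0.259, 0.966, -0.001]
force: [-0.8, -0.7, 1.0]
grip_width: 1.003
```

Run:
```python
from h import *
im=snap('wrist','w1'); cv2.imwrite('pics/w1.png',im[:,:,::-1]); s=ctrl.sense(); print(s['eef_pos'],s['ee_rot'],s['joints'],s['wrist_torque'],s['force'])
c=viewer.calibration('wrist')
for p in((535.9,169.9,188),(535.9,169.9,128)): print(proj(c,p))
```

```text
[535.70464797 169.94762499 402.39570467] [-0.00148173 -0.25784371  0.96618446 -0.00141896] [ 0.09924685  0.39703004  1.38575955 -0.0033509   1.36127265 -1.99242914] [-0.0301388   0.00476913  0.05882981] [-0.34898787 -0.44956634 -0.01564021]
[314.57270606 226.85459809]
[314.90975947 202.05714624]
```

View pics/w1.png

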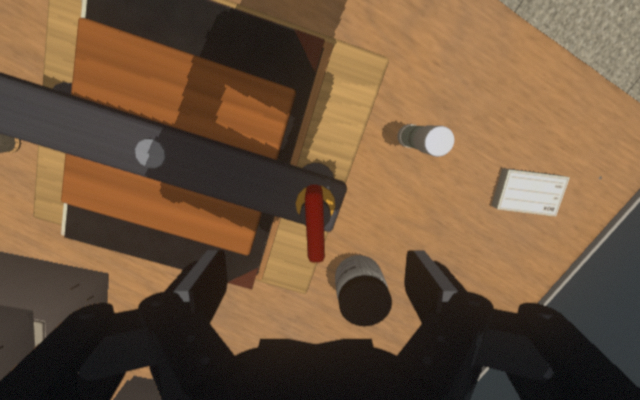

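Run:
```python
from h import *
im=cv2.imread('pics/w1.png'); c=dict(np.load('pics/w1.npz'))
a=np.radians(30); C=np.array([535.9,169.9]); 
c2=cv2.resize(im[150:290,250:390],None,fx=5,fy=5,interpolation=cv2.INTER_CUBIC)
x=np.array([np.cos(a),np.sin(a)]);y=np.array([-x[1],x[0]])
pts=[]
for s,t in((25,6),(25,-6),(-25,-6),(-25,6)):
    p=proj(c,[*(C+s*x+t*y),188]); pts.append(p); print(p)
q=((np.array(pts)-[250,150]+.5)*5-.5).round().astype(int); cv2.polylines(c2,[q],True,(0,255,0),1)
for z in(146,):
    p=proj(c,[*C,158]); q=((p-[250,150]+.5)*5-.5).astype(int); cv2.circle(c2,tuple(map(int,q)),4,(255,255,0),1)
cv2.imwrite('pics/w1c.png',cv2.resize(c2,(600,600)))
```

```text
[322.79052196 260.91307758]
[305.04387245 260.89356913]
[304.32148636 188.8325812 ]
[323.33364801 188.84468532]
```

View pics/w1c.png

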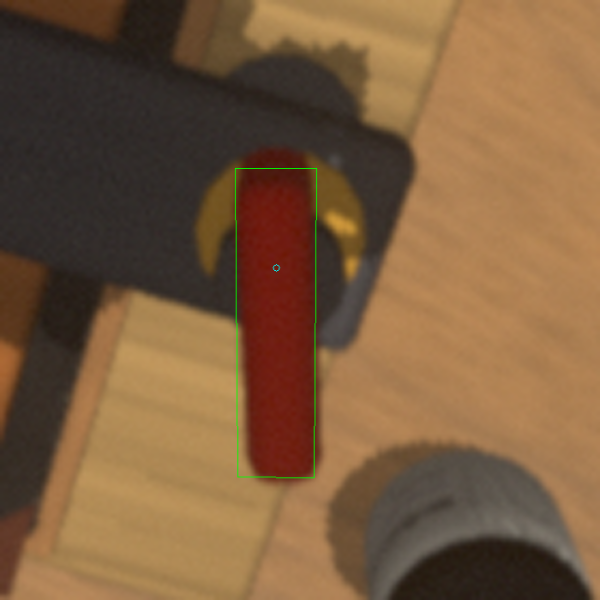

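Run:
```python
from h import *
c=viewer.calibration('scene')
for n,C in(('L',(535.9,169.9)),('R',(594.1,-103.9))):
    for z in(173,158,130,120): print(n,z,(proj(c,[*C,z])-[270,140]+.5)*5-.5)
im=cv2.imread('pics/s0.png')
for n,(x,y) in(('L',(280,190)),('R',(343,145))):
    cv2.imwrite(f'pics/s0{n}.png',cv2.resize(im[y:y+50,x:x+40],None,fx=12,fy=12,interpolation=cv2.INTER_CUBIC))
a=cv2.imread('pics/s0L.png');b=cv2.imread('pics/s0R.png');import numpy as np
cv2.imwrite('pics/s0LR.png',cv2.resize(np.hstack([a,b]),(800,500)))
```

```text
L 173 [128.31147902 312.50851402]
L 158 [129.02013462 337.19645617]
L 130 [130.31675572 382.36777335]
L 120 [130.77176572 398.21928227]
R 173 [451.14379095  88.64952304]
R 158 [449.79573905 111.46602831]
R 130 [447.32276543 153.32244045]
R 120 [446.45296517 168.04427894]
```

View pics/s0LR.png

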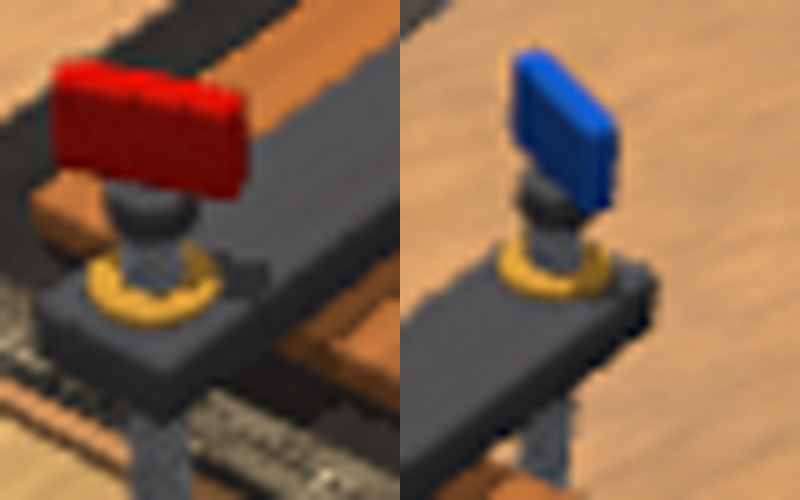

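>>> {"name": "drive_tool", "arguments": {"rows": [[[0.1,-0.5,0,0,0,0],[0.15,-0.69,-0.2,0,0,0],[0.15,-0.69,-0.6,0,0,0],[0.15,-0.69,-0.88,0,0,0],[0.15,-0.69,-0.88,0,0,0],[0.15,-0.69,-0.88,0,0,0]]], "fingers": -1, "force": 40}}

```text
time_s: 3.65
eef_pos: [550.8, 100.6, 315.8]
ee_rot: [-0.001, -0.257, 0.966, -0.002]
force: [-0.7, 0.2, 0.6]
grip_width: -0.001
```

Run:
```python
from h import *
s=ctrl.sense(); print(s['eef_pos'],s['grip_width'],s['force'])
snap('wrist','w2')
```

```text
[550.8123389  100.64416284 315.81390967] -0.0008057377344151724 [-0.71575631  0.23065528  0.56107011]
```

View pics/w2.png

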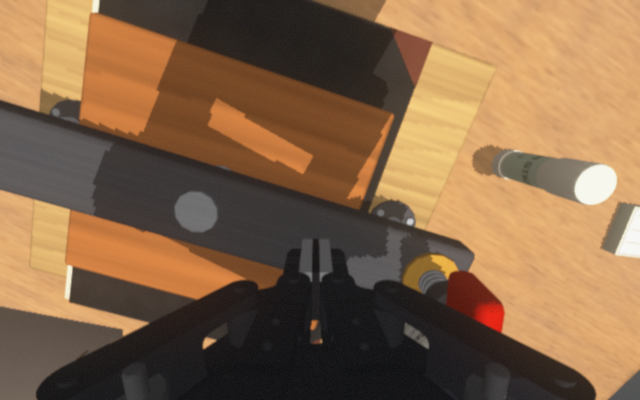

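>>> {"name": "drive_tool", "arguments": {"rows": [[[0.02,-0.1,-0.05,0,0,0],[0.02,-0.1,-0.13,0,0,0],[0.02,-0.1,-0.13,0,0,0]]]}}

```text
time_s: 4.08
eef_pos: [552.7, 90.6, 302.3]
ee_rot: [-0.001, -0.257, 0.966, -0.002]
force: [0.4, 0.2, 1.5]
grip_width: 0.001
```

>>> {"name": "drive_tool", "arguments": {"rows": [[[0,0,-0.02,0,0,0]]]}}

```text
time_s: 4.2
eef_pos: [552.8, 90.7, 300.3]
ee_rot: [-0.001, -0.257, 0.966, -0.002]
force: [0.2, 0.8, 0.6]
grip_width: -0.002
```

>>> {"name": "drive_tool", "arguments": {"rows": [[[0,0,-0.02,0,0,0]]]}}

```text
time_s: 4.32
eef_pos: [552.8, 90.8, 298.2]
ee_rot: [-0.001, -0.257, 0.966, -0.002]
force: [-0.1, 1.5, 0.4]
grip_width: 0.002
```

>>> {"name": "drive_tool", "arguments": {"rows": [[[0,0,-0.015,0,0,0]]]}}

```text
time_s: 4.45
eef_pos: [552.8, 90.9, 297.8]
ee_rot: [-0.001, -0.257, 0.966, -0.002]
force: [-7.5, -0.7, 17.6]
grip_width: 0.001
```

>>> {"name": "drive_tool", "arguments": {"rows": [[[0,0,-0.015,0,0,0]]]}}

```text
time_s: 4.58
eef_pos: [552.7, 91.0, 297.8]
ee_rot: [-0.0, -0.258, 0.966, -0.002]
force: [-7.1, -0.9, 15.7]
grip_width: 0.001
```

>>> {"name": "drive_tool", "arguments": {"rows": [[[0,0,0.3,0,0,0],[0.1,-0.5,0.3,0,0,0],[0.2,-1,0.3,0,0,0]]]}}

```text
time_s: 4.95
eef_pos: [572.8, -9.9, 328.3]
ee_rot: [0.0, -0.258, 0.966, -0.002]
force: [-0.2, -0.0, 0.1]
grip_width: 0.001
```

>>> {"name": "drive_tool", "arguments": {"rows": [[[0.05,-0.17,0,0,0,0],[0.05,-0.17,-0.25,0,0,0],[0.05,-0.17,-0.25,0,0,0]]]}}

```text
time_s: 5.32
eef_pos: [577.5, -26.4, 301.8]
ee_rot: [-0.001, -0.258, 0.966, -0.001]
force: [-0.5, -0.2, 0.5]
grip_width: 0.001
```

>>> {"name": "drive_tool", "arguments": {"rows": [[[0,0,-0.015,0,0,0]]]}}

```text
time_s: 5.45
eef_pos: [577.7, -25.8, 301.2]
ee_rot: [-0.001, -0.259, 0.966, -0.002]
force: [-0.1, -0.0, 0.2]
grip_width: 0.001
```

>>> {"name": "drive_tool", "arguments": {"rows": [[[0,0,-0.015,0,0,0]]]}}

```text
time_s: 5.58
eef_pos: [577.8, -25.4, 300.3]
ee_rot: [-0.001, -0.259, 0.966, -0.002]
force: [-0.1, 0.8, -0.5]
grip_width: 0.0
```

>>> {"name": "drive_tool", "arguments": {"rows": [[[0,0,-0.015,0,0,0]]]}}

```text
time_s: 5.7
eef_pos: [577.9, -25.1, 299.3]
ee_rot: [-0.0, -0.259, 0.966, -0.002]
force: [0.5, 0.5, -0.3]
grip_width: -0.002
```

>>> {"name": "drive_tool", "arguments": {"rows": [[[0,0,-0.015,0,0,0]]]}}

```text
time_s: 5.82
eef_pos: [577.9, -25.0, 298.7]
ee_rot: [0.0, -0.26, 0.966, -0.002]
force: [-5.0, 0.1, 11.9]
grip_width: 0.006
```

>>> {"name": "drive_tool", "arguments": {"rows": [[[0,0,-0.015,0,0,0]]]}}

```text
time_s: 5.95
eef_pos: [577.8, -24.9, 298.7]
ee_rot: [0.0, -0.26, 0.966, -0.003]
force: [-6.5, 0.6, 14.2]
grip_width: -0.004
```

>>> {"name": "drive_tool", "arguments": {"rows": [[[0,0,0.5,0,0,-0.1],[0.05,-0.2,0.85,0,0,-0.2],[0.16,-0.6,0.85,0,0,-0.31],[0.163,-0.79,0.85,0,0,-0.43],[0.163,-0.79,0.85,0,0,-0.54],[0.163,-0.79,0.85,0,0,-0.54]]], "fingers": 1}}

```text
time_s: 6.7
eef_pos: [594.1, -104.0, 383.7]
ee_rot: [-0.001, 0.16, 0.987, -0.003]
force: [0.2, 0.2, 0.8]
grip_width: 0.998
```

```bash
cat >> h.py <<'E'
def st():
    s=ctrl.sense(); q=s['ee_rot']; psi=np.degrees(2*np.arctan2(q[2],q[1]))
    print('t',s['time_s'],'pos',s['eef_pos'].round(2),'psi',round(psi,2),'q',s['ee_rot'].round(4),'j1',s['joints'][0].round(3),'j6',s['joints'][5].round(3),'dq6',s['dq'][5].round(3),'F',s['force'].round(2),'T',s['wrist_torque'].round(3),'tau6',s['tau'][5].round(3),'g',round(s['grip_width'],3)); return s
def overlay(f,C,adeg,out):
    im=cv2.imread(f'pics/{f}.png'); c=dict(np.load(f'pics/{f}.npz')); a=np.radians(adeg)
    x=np.array([np.cos(a),np.sin(a)]);y=np.array([-x[1],x[0]])
    pts=np.array([proj(c,[*(np.array(C)+s*x+t*y),188]) for s,t in((25,6),(25,-6),(-25,-6),(-25,6))])
    m=pts.mean(0); u0,v0=int(m[0]-70),int(max(0,m[1]-70)); c2=cv2.resize(im[v0:v0+140,u0:u0+140],None,fx=5,fy=5,interpolation=cv2.INTER_CUBIC)
    cv2.polylines(c2,[((pts-[u0,v0]+.5)*5-.5).round().astype(int)],True,(0,255,0),1)
    cv2.imwrite(f'pics/{out}.png',cv2.resize(c2,(600,int(600*c2.shape[0]/c2.shape[1]))))
E
python3 - <<'E'
from h import *
st(); snap('wrist','w3'); overlay('w3',(594.1,-103.9),-18.7,'w3c')
E
```

```text
t 6.7 pos [ 594.06 -104.01  383.71] psi 161.57 q [-8.000e-04  1.601e-01  9.871e-01 -2.500e-03] j1 -0.367 j6 -1.615 dq6 -0.078 F [0.19 0.16 0.8 ] T [ 0.035  0.054 -0.007] tau6 0.992 g 0.998
```

View pics/w3c.png

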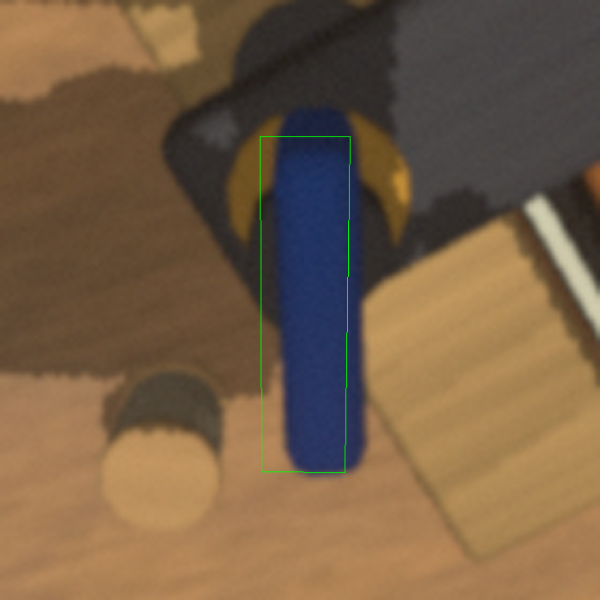

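>>> {"name": "drive_tool", "arguments": {"rows": [[[0.006,0.02,0,0,0,0.02],[0.006,0.02,-0.25,0,0,0.02],[0.006,0.02,-0.49,0,0,0.02],[0.006,0.02,-0.49,0,0,0.02]]]}}

```text
time_s: 7.25
eef_pos: [594.5, -101.4, 333.4]
ee_rot: [-0.002, 0.142, 0.99, -0.002]
force: [0.8, -0.0, 0.1]
grip_width: 0.996
```

>>> {"name": "drive_tool", "arguments": {"rows": [[[0,0,0,0,0,0],[0,0,0,0,0,0],[0,0,0,0,0,0],[0,0,0,0,0,0]]], "fingers": -1, "force": 40}}

```text
time_s: 7.75
eef_pos: [594.5, -101.5, 333.7]
ee_rot: [-0.002, 0.142, 0.99, -0.002]
force: [-3.1, -10.4, 4.1]
grip_width: 0.149
```

Run:
```python
from h import *
st(); snap('wrist','w4');st()
```

```text
t 7.75 pos [ 594.54 -101.46  333.7 ] psi 163.69 q [-0.0021  0.1418  0.9899 -0.0024] j1 -0.362 j6 -1.647 dq6 0.001 F [ -3.14 -10.44   4.08] T [-2.151  0.614 -0.05 ] tau6 -0.012 g 0.149
t 7.8 pos [ 594.47 -101.71  333.85] psi 163.67 q [-0.0022  0.142   0.9899 -0.0026] j1 -0.363 j6 -1.646 dq6 0.0 F [-0.65 -2.76  1.53] T [-0.105  0.011 -0.122] tau6 -0.12 g 0.132
```

View pics/w4.png

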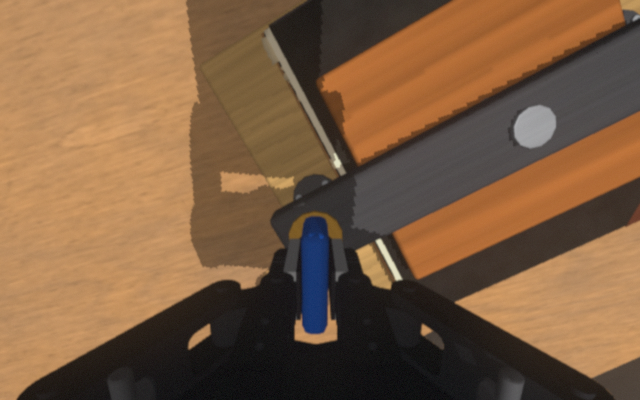

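>>> {"name": "drive_tool", "arguments": {"rows": [[[0,0,0,0,0,-0.08],[0,0,0,0,0,-0.16],[0,0,0,0,0,-0.24]]]}}

```text
time_s: 8.18
eef_pos: [594.8, -101.4, 333.9]
ee_rot: [-0.002, 0.327, 0.945, -0.001]
force: [5.8, 2.4, -1.5]
grip_width: 0.133
```

Run:
```python
from h import *
st()
```

```text
t 8.175 pos [ 594.79 -101.36  333.9 ] psi 141.86 q [-0.0019  0.3267  0.9451 -0.0014] j1 -0.362 j6 -1.267 dq6 0.997 F [ 5.84  2.4  -1.52] T [ 0.576 -0.94   0.191] tau6 -1.137 g 0.133
```

>>> {"name": "drive_tool", "arguments": {"rows": [[[0,0,0,0,0,-0.08],[0,0,0,0,0,-0.1],[0,0,0,0,0,-0.1]]]}}

```text
time_s: 8.55
eef_pos: [595.0, -101.2, 333.9]
ee_rot: [-0.002, 0.399, 0.917, -0.001]
force: [4.1, 1.0, -2.2]
grip_width: 0.134
```

Run:
```python
from h import *
st()
```

```text
t 8.55 pos [ 594.97 -101.22  333.87] psi 132.96 q [-1.600e-03  3.991e-01  9.169e-01 -9.000e-04] j1 -0.362 j6 -1.111 dq6 -0.006 F [ 4.07  1.   -2.19] T [ 0.433 -0.799 -0.053] tau6 0.129 g 0.134
```

>>> {"name": "drive_tool", "arguments": {"rows": [[[0,0,0,0,0,0],[0,0,0,0,0,0],[0,0,0.4,0,0,0],[-0.03,0.2,0.45,0,0,0.1],[-0.12,0.6,0.45,0,0,0.2],[-0.22,1,0.45,0,0,0.3]]], "fingers": 1}}

```text
time_s: 9.3
eef_pos: [572.5, -0.4, 379.0]
ee_rot: [-0.001, 0.172, 0.985, -0.001]
force: [0.5, 0.5, -1.1]
grip_width: 0.999
```

>>> {"name": "drive_tool", "arguments": {"rows": [[[-0.1,0.5,0,0,0,0.11],[-0.21,1,0,0,0,0.22]]]}}

```text
time_s: 9.55
eef_pos: [550.9, 100.9, 379.2]
ee_rot: [-0.001, -0.003, 1.0, -0.002]
force: [-0.5, 0.2, -0.9]
grip_width: 0.999
```

Run:
```python
from h import *
st()
```

```text
t 9.55 pos [550.93 100.91 379.2 ] psi 180.38 q [-0.0012 -0.0033  1.     -0.0017] j1 -0.027 j6 -1.604 dq6 -0.661 F [-0.46  0.25 -0.92] T [ 0.011  0.013 -0.018] tau6 0.857 g 0.999
```

>>> {"name": "drive_tool", "arguments": {"rows": [[[-0.08,0.4,0,0,0,0.11],[-0.15,0.69,0,0,0,0.23],[-0.15,0.69,-0.1,0,0,0.348],[-0.15,0.69,-0.45,0,0,0.348],[-0.15,0.69,-0.45,0,0,0.348]]]}}

```text
time_s: 10.18
eef_pos: [535.5, 169.8, 332.5]
ee_rot: [-0.003, -0.273, 0.962, -0.002]
force: [0.0, 0.3, 0.2]
grip_width: 0.999
```

>>> {"name": "drive_tool", "arguments": {"rows": [[[0,0,0,0,0,0],[0,0,0,0,0,0],[0,0,0,0,0,0],[0,0,0,0,0,0]]], "fingers": -1}}

```text
time_s: 10.68
eef_pos: [535.6, 169.8, 332.8]
ee_rot: [-0.003, -0.273, 0.962, -0.002]
force: [0.6, 0.1, 0.4]
grip_width: 0.144
```

Run:
```python
from h import *
st(); snap('wrist','w5');st()
```

```text
t 10.675 pos [535.57 169.77 332.83] psi 211.71 q [-0.0028 -0.2732  0.962  -0.0017] j1 0.099 j6 -2.023 dq6 -0.002 F [0.63 0.05 0.44] T [-0.106 -0.057  0.03 ] tau6 0.0 g 0.144
t 10.725 pos [535.61 169.72 332.96] psi 211.71 q [-0.0027 -0.2732  0.9619 -0.0019] j1 0.099 j6 -2.023 dq6 -0.0 F [ 1.01 -1.03  0.37] T [-0.049  0.028  0.019] tau6 0.054 g 0.134
```

View pics/w5.png

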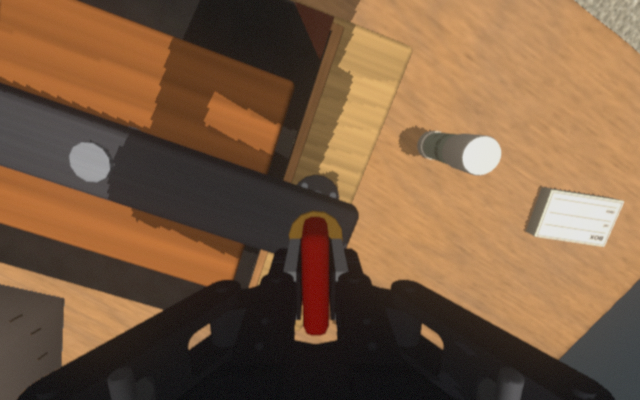

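>>> {"name": "drive_tool", "arguments": {"rows": [[[0,0,0,0,0,-0.06],[0,0,0,0,0,-0.12],[0,0,0,0,0,-0.18]]]}}

```text
time_s: 11.1
eef_pos: [535.5, 170.0, 333.0]
ee_rot: [-0.003, -0.134, 0.991, -0.001]
force: [0.4, 3.1, -0.6]
grip_width: 0.134
```

```bash
python3 -c "
from h import *
st()"
```

```text
t 11.1 pos [535.51 170.04 332.97] psi 195.36 q [-0.003  -0.1336  0.991  -0.001 ] j1 0.099 j6 -1.739 dq6 0.747 F [ 0.42  3.15 -0.57] T [0.506 0.037 0.159] tau6 -0.809 g 0.134
```

>>> {"name": "drive_tool", "arguments": {"rows": [[[0,0,0,0,0,-0.06]]]}}

```text
time_s: 11.22
eef_pos: [535.5, 170.2, 333.0]
ee_rot: [-0.003, -0.085, 0.996, -0.001]
force: [0.5, -0.4, -0.4]
grip_width: 0.135
```

```bash
python3 -c "
from h import *
st()"
```

```text
t 11.225 pos [535.48 170.21 332.99] psi 189.8 q [-3.000e-03 -8.540e-02  9.963e-01 -7.000e-04] j1 0.099 j6 -1.642 dq6 0.769 F [ 0.5  -0.38 -0.42] T [ 0.102 -0.081  0.168] tau6 -0.858 g 0.135
```

>>> {"name": "drive_tool", "arguments": {"rows": [[[0,0,0,0,0,-0.06]]]}}

```text
time_s: 11.35
eef_pos: [535.5, 170.3, 333.0]
ee_rot: [-0.003, -0.037, 0.999, -0.0]
force: [-0.3, 0.7, -0.6]
grip_width: 0.135
```

```bash
python3 -c "
from h import *
st()"
```

```text
t 11.35 pos [535.47 170.33 332.97] psi 184.24 q [-3.000e-03 -3.700e-02  9.993e-01 -5.000e-04] j1 0.1 j6 -1.545 dq6 0.767 F [-0.33  0.68 -0.6 ] T [ 0.113 -0.089  0.123] tau6 -0.846 g 0.135
```

>>> {"name": "drive_tool", "arguments": {"rows": [[[0,0,0,0,0,-0.02],[0,0,0,0,0,-0.02]]]}}

```text
time_s: 11.6
eef_pos: [535.5, 170.4, 333.0]
ee_rot: [-0.003, -0.022, 1.0, -0.0]
force: [0.3, 0.9, -0.5]
grip_width: 0.129
```

```bash
python3 -c "
from h import *
st()"
```

```text
t 11.6 pos [535.48 170.38 332.96] psi 182.5 q [-3.000e-03 -2.180e-02  9.998e-01 -3.000e-04] j1 0.1 j6 -1.515 dq6 -0.01 F [ 0.31  0.85 -0.5 ] T [ 0.102 -0.056 -0.056] tau6 0.126 g 0.129
```

>>> {"name": "drive_tool", "arguments": {"rows": [[[0,0,0,0,0,0],[0,0,0,0,0,0],[0,0,0.4,0,0,0],[0.06,-0.3,0.45,0,0,-0.1],[0.13,-0.6,0.45,0,0,-0.2],[0.21,-1,0.45,0,0,-0.28]]], "fingers": 1}}

```text
time_s: 12.35
eef_pos: [556.5, 69.7, 378.2]
ee_rot: [-0.003, 0.198, 0.98, 0.0]
force: [0.5, -0.1, 0.1]
grip_width: 1.001
```

>>> {"name": "drive_tool", "arguments": {"rows": [[[0.11,-0.5,0,0,0,-0.1],[0.22,-1,0,0,0,-0.2]]]}}

```text
time_s: 12.6
eef_pos: [578.7, -31.8, 378.4]
ee_rot: [-0.003, 0.351, 0.936, 0.001]
force: [0.8, 0.7, 0.3]
grip_width: 0.998
```

```bash
python3 -c "
from h import *
st()"
```

```text
t 12.6 pos [578.65 -31.81 378.38] psi 138.86 q [-2.500e-03  3.514e-01  9.362e-01  8.000e-04] j1 -0.257 j6 -1.111 dq6 0.59 F [0.79 0.66 0.34] T [0.086 0.046 0.023] tau6 -0.799 g 0.998
```

>>> {"name": "drive_tool", "arguments": {"rows": [[[0.08,-0.35,0,0,0,-0.05],[0.165,-0.695,0,0,0,-0.066],[0.165,-0.695,-0.35,0,0,-0.066],[0.165,-0.695,-0.45,0,0,-0.066],[0.165,-0.695,-0.45,0,0,-0.066]]]}}

```text
time_s: 13.22
eef_pos: [595.2, -101.0, 333.5]
ee_rot: [-0.003, 0.399, 0.917, 0.001]
force: [-0.0, -0.3, 0.2]
grip_width: 0.996
```

>>> {"name": "drive_tool", "arguments": {"rows": [[[0,0,0,0,0,0],[0,0,0,0,0,0],[0,0,0,0,0,0],[0,0,0,0,0,0]]], "fingers": -1}}

```text
time_s: 13.72
eef_pos: [595.2, -101.0, 333.7]
ee_rot: [-0.003, 0.399, 0.917, 0.001]
force: [-14.6, -12.9, 7.7]
grip_width: 0.147
```

```bash
python3 -c "
from h import *
st()"
```

```text
t 13.725 pos [ 595.15 -101.01  333.68] psi 132.96 q [-2.800e-03  3.990e-01  9.169e-01  7.000e-04] j1 -0.362 j6 -1.113 dq6 0.001 F [-14.59 -12.94   7.69] T [-2.307  2.507 -0.055] tau6 -0.011 g 0.147
```

>>> {"name": "drive_tool", "arguments": {"rows": [[[0,0,0,0,0,-0.06],[0,0,0,0,0,-0.12],[0,0,0,0,0,-0.18]]]}}

```text
time_s: 14.1
eef_pos: [595.3, -101.0, 333.8]
ee_rot: [-0.002, 0.525, 0.851, 0.001]
force: [1.4, 0.3, -0.5]
grip_width: 0.131
```

```bash
python3 -c "
from h import *
st()"
```

```text
t 14.1 pos [ 595.26 -100.99  333.81] psi 116.61 q [-0.0023  0.5254  0.8508  0.0013] j1 -0.362 j6 -0.828 dq6 0.748 F [ 1.43  0.31 -0.45] T [ 0.027 -0.344  0.174] tau6 -0.816 g 0.131
```

>>> {"name": "drive_tool", "arguments": {"rows": [[[0,0,0,0,0,-0.06]]]}}

```text
time_s: 14.22
eef_pos: [595.4, -100.9, 333.8]
ee_rot: [-0.002, 0.566, 0.824, 0.002]
force: [1.9, -0.6, -2.0]
grip_width: 0.131
```

```bash
python3 -c "
from h import *
st()"
```

```text
t 14.225 pos [ 595.38 -100.91  333.83] psi 111.04 q [-0.002   0.5661  0.8243  0.0016] j1 -0.362 j6 -0.731 dq6 0.77 F [ 1.94 -0.6  -2.01] T [ 0.139 -0.284  0.17 ] tau6 -0.857 g 0.131
```

>>> {"name": "drive_tool", "arguments": {"rows": [[[0,0,0,0,0,-0.06]]]}}

```text
time_s: 14.35
eef_pos: [595.5, -100.8, 333.8]
ee_rot: [-0.002, 0.605, 0.796, 0.002]
force: [2.1, 0.8, -1.8]
grip_width: 0.13
```

```bash
python3 -c "
from h import *
st()"
```

```text
t 14.35 pos [ 595.51 -100.84  333.82] psi 105.48 q [-0.0017  0.6054  0.7959  0.002 ] j1 -0.362 j6 -0.634 dq6 0.771 F [ 2.09  0.77 -1.8 ] T [ 0.017 -0.318  0.166] tau6 -0.847 g 0.13
```

>>> {"name": "drive_tool", "arguments": {"rows": [[[0,0,0,0,0,-0.02],[0,0,0,0,0,-0.02]]]}}

```text
time_s: 14.6
eef_pos: [595.6, -100.8, 333.8]
ee_rot: [-0.002, 0.617, 0.787, 0.002]
force: [1.7, 1.1, -1.4]
grip_width: 0.131
```

```bash
python3 -c "
from h import *
st()"
```

```text
t 14.6 pos [ 595.56 -100.82  333.83] psi 103.73 q [-0.0015  0.6175  0.7866  0.0021] j1 -0.362 j6 -0.603 dq6 -0.01 F [ 1.65  1.14 -1.37] T [ 0.093 -0.208 -0.055] tau6 0.125 g 0.131
```

>>> {"name": "drive_tool", "arguments": {"rows": [[[0,0,0,0,0,0],[0,0,0,0,0,0],[0,0,0.4,0,0,0],[-0.06,0.3,0.45,0,0,0.1],[-0.13,0.6,0.45,0,0,0.2],[-0.22,1,0.45,0,0,0.3]]], "fingers": 1}}

```text
time_s: 15.35
eef_pos: [573.2, -0.3, 378.9]
ee_rot: [-0.002, 0.415, 0.91, 0.002]
force: [0.4, -0.5, 0.6]
grip_width: 0.994
```

>>> {"name": "drive_tool", "arguments": {"rows": [[[-0.11,0.5,0,0,0,0.11],[-0.22,1,0,0,0,0.22]]]}}

```text
time_s: 15.6
eef_pos: [550.7, 101.1, 379.1]
ee_rot: [-0.002, 0.249, 0.968, 0.001]
force: [0.2, 0.1, -0.1]
grip_width: 0.998
```

```bash
python3 -c "
from h import *
st()"
```

```text
t 15.6 pos [550.7  101.09 379.12] psi 151.12 q [-0.002   0.2494  0.9684  0.0013] j1 -0.028 j6 -1.096 dq6 -0.661 F [ 0.21  0.15 -0.15] T [ 0.028 -0.016 -0.039] tau6 0.854 g 0.998
```

>>> {"name": "drive_tool", "arguments": {"rows": [[[-0.08,0.35,0,0,0,0.11],[-0.153,0.693,0,0,0,0.23],[-0.153,0.693,-0.1,0,0,0.349],[-0.153,0.693,-0.46,0,0,0.349],[-0.153,0.693,-0.46,0,0,0.349]]]}}

```text
time_s: 16.23
eef_pos: [535.0, 170.4, 331.3]
ee_rot: [-0.005, -0.022, 1.0, 0.0]
force: [-0.2, -0.1, -0.1]
grip_width: 0.995
```

>>> {"name": "drive_tool", "arguments": {"rows": [[[0,0,0,0,0,0],[0,0,0,0,0,0],[0,0,0,0,0,0],[0,0,0,0,0,0]]], "fingers": -1}}

```text
time_s: 16.73
eef_pos: [535.0, 170.3, 331.8]
ee_rot: [-0.004, -0.022, 1.0, 0.0]
force: [-0.3, -1.1, 3.8]
grip_width: 0.148
```

```bash
python3 -c "
from h import *
st()"
```

```text
t 16.725 pos [535.04 170.34 331.75] psi 182.54 q [-4.400e-03 -2.220e-02  9.997e-01  4.000e-04] j1 0.099 j6 -1.516 dq6 -0.0 F [-0.3  -1.15  3.8 ] T [-0.296 -0.019  0.017] tau6 -0.001 g 0.148
```

>>> {"name": "drive_tool", "arguments": {"rows": [[[0,0,0,0,0,-0.06],[0,0,0,0,0,-0.12],[0,0,0,0,0,-0.18]]]}}

```text
time_s: 17.1
eef_pos: [535.0, 170.6, 331.9]
ee_rot: [-0.004, 0.12, 0.993, 0.001]
force: [-0.1, 3.1, -0.5]
grip_width: 0.136
```

```bash
python3 -c "
from h import *
st()"
```

```text
t 17.1 pos [535.03 170.61 331.89] psi 166.18 q [-0.0041  0.1203  0.9927  0.0015] j1 0.099 j6 -1.232 dq6 0.746 F [-0.08  3.14 -0.49] T [ 0.428 -0.086  0.127] tau6 -0.805 g 0.136
```

>>> {"name": "drive_tool", "arguments": {"rows": [[[0,0,0,0,0,-0.06]]]}}

```text
time_s: 17.23
eef_pos: [535.0, 170.8, 331.9]
ee_rot: [-0.004, 0.168, 0.986, 0.002]
force: [1.5, 0.9, -1.7]
grip_width: 0.139
```

```bash
python3 -c "
from h import *
st()"
```

```text
t 17.225 pos [535.01 170.82 331.88] psi 160.63 q [-0.004   0.1682  0.9857  0.0018] j1 0.1 j6 -1.135 dq6 0.767 F [ 1.5   0.85 -1.73] T [ 0.103 -0.189  0.19 ] tau6 -0.853 g 0.139
```

>>> {"name": "drive_tool", "arguments": {"rows": [[[0,0,0,0,0,-0.06]]]}}

```text
time_s: 17.35
eef_pos: [535.0, 171.0, 331.9]
ee_rot: [-0.004, 0.216, 0.976, 0.002]
force: [2.7, 1.2, -1.8]
grip_width: 0.137
```

```bash
python3 -c "
from h import *
st()"
```

```text
t 17.35 pos [535.02 171.   331.9 ] psi 155.08 q [-0.0038  0.2158  0.9764  0.0022] j1 0.1 j6 -1.039 dq6 0.768 F [ 2.69  1.25 -1.76] T [ 0.086 -0.128  0.153] tau6 -0.842 g 0.137
```

>>> {"name": "drive_tool", "arguments": {"rows": [[[0,0,0,0,0,-0.02],[0,0,0,0,0,-0.02]]]}}

```text
time_s: 17.6
eef_pos: [535.0, 171.1, 331.9]
ee_rot: [-0.004, 0.231, 0.973, 0.002]
force: [0.8, 2.4, -1.1]
grip_width: 0.129
```

```bash
python3 -c "
from h import *
st()"
```

```text
t 17.6 pos [535.04 171.06 331.89] psi 153.33 q [-0.0037  0.2306  0.973   0.0024] j1 0.1 j6 -1.008 dq6 -0.011 F [ 0.82  2.37 -1.11] T [ 0.132 -0.138 -0.062] tau6 0.113 g 0.129
```

>>> {"name": "drive_tool", "arguments": {"rows": [[[0,0,0,0,0,0],[0,0,0,0,0,0],[0,0,0.4,0,0,0],[0.06,-0.3,0.45,0,0,-0.1],[0.13,-0.6,0.45,0,0,-0.2],[0.21,-1,0.45,0,0,-0.28]]], "fingers": 1}}

```text
time_s: 18.35
eef_pos: [556.1, 70.4, 377.2]
ee_rot: [-0.003, 0.439, 0.899, 0.003]
force: [-0.6, -0.0, 0.0]
grip_width: 0.996
```

>>> {"name": "drive_tool", "arguments": {"rows": [[[0.11,-0.5,0,0,0,-0.1],[0.22,-1,0,0,0,-0.2]]]}}

```text
time_s: 18.6
eef_pos: [578.2, -31.2, 377.4]
ee_rot: [-0.002, 0.576, 0.818, 0.004]
force: [0.6, 1.0, -0.0]
grip_width: 0.998
```

```bash
cat >> h.py <<'E'
def plan(x,y,z,psi):
    from scipy.spatial.transform import Rotation as R
    s=ctrl.sense(); w,a,b,c=s['ee_rot']; r=R.from_quat([a,b,c,w]); p=np.radians(psi)/2
    t=R.from_quat([np.cos(p),np.sin(p),0,0]); rv=(t*r.inv()).as_rotvec()
    print('shift',((np.array([x,y,z])-s['eef_pos'])/100).round(3),'rot',(rv/(np.pi/2)).round(3))
E
python3 -c "
from h import *
st(); plan(595.6,-100.8,335,103.7)"
```

```text
t 18.6 pos [578.19 -31.21 377.42] psi 109.68 q [-0.0022  0.5758  0.8176  0.0037] j1 -0.257 j6 -0.603 dq6 0.591 F [ 0.58  1.03 -0.02] T [-0.06  -0.078 -0.036] tau6 -0.8 g 0.998
shift [ 0.174 -0.696 -0.424] rot [-0.005  0.001 -0.066]
```

>>> {"name": "drive_tool", "arguments": {"rows": [[[0.08,-0.35,0,-0.002,0,-0.05],[0.174,-0.696,0,-0.005,0.001,-0.066],[0.174,-0.696,-0.34,-0.005,0.001,-0.066],[0.174,-0.696,-0.42,-0.005,0.001,-0.066],[0.174,-0.696,-0.42,-0.005,0.001,-0.066]]]}}

```text
time_s: 19.23
eef_pos: [595.6, -100.5, 335.7]
ee_rot: [-0.001, 0.617, 0.787, 0.0]
force: [0.8, 0.1, 0.7]
grip_width: 1.002
```

>>> {"name": "drive_tool", "arguments": {"rows": [[[0,0,0,0,0,0],[0,0,0,0,0,0],[0,0,0,0,0,0],[0,0,0,0,0,0]]], "fingers": -1}}

```text
time_s: 19.73
eef_pos: [595.6, -100.4, 335.9]
ee_rot: [-0.0, 0.617, 0.787, 0.0]
force: [0.2, -0.6, -0.3]
grip_width: 0.143
```

```bash
python3 -c "
from h import *
st()"
```

```text
t 19.725 pos [ 595.65 -100.45  335.93] psi 103.79 q [-4.000e-04  6.171e-01  7.869e-01  1.000e-04] j1 -0.361 j6 -0.602 dq6 -0.0 F [ 0.21 -0.64 -0.27] T [ 0.048 -0.011  0.035] tau6 -0.0 g 0.143
```

>>> {"name": "drive_tool", "arguments": {"rows": [[[0,0,0,0,0,-0.06],[0,0,0,0,0,-0.12],[0,0,0,0,0,-0.18]]]}}

```text
time_s: 20.1
eef_pos: [596.1, -100.4, 336.0]
ee_rot: [0.001, 0.723, 0.691, 0.001]
force: [6.9, 0.5, -2.4]
grip_width: 0.133
```

```bash
python3 -c "
from h import *
st()"
```

```text
t 20.1 pos [ 596.07 -100.35  336.04] psi 87.43 q [5.000e-04 7.228e-01 6.911e-01 1.100e-03] j1 -0.361 j6 -0.316 dq6 0.749 F [ 6.92  0.47 -2.38] T [ 0.069 -0.934  0.218] tau6 -0.804 g 0.133
```

>>> {"name": "drive_tool", "arguments": {"rows": [[[0,0,0,0,0,-0.06]]]}}

```text
time_s: 20.23
eef_pos: [596.3, -100.3, 336.0]
ee_rot: [0.001, 0.755, 0.655, 0.001]
force: [1.8, -1.2, 0.5]
grip_width: 0.135
```

```bash
python3 -c "
from h import *
st()"
```

```text
t 20.225 pos [ 596.27 -100.3   336.03] psi 81.88 q [0.0009 0.7554 0.6552 0.0013] j1 -0.36 j6 -0.219 dq6 0.77 F [ 1.85 -1.18  0.55] T [-0.017 -0.046  0.213] tau6 -0.862 g 0.135
```

>>> {"name": "drive_tool", "arguments": {"rows": [[[0,0,0,0,0,-0.06]]]}}

```text
time_s: 20.35
eef_pos: [596.4, -100.3, 336.0]
ee_rot: [0.001, 0.786, 0.618, 0.001]
force: [2.8, 0.1, -1.9]
grip_width: 0.131
```

```bash
python3 -c "
from h import *
st()"
```

```text
t 20.35 pos [ 596.44 -100.29  336.04] psi 76.31 q [0.0013 0.7863 0.6178 0.0015] j1 -0.36 j6 -0.122 dq6 0.772 F [ 2.83  0.11 -1.9 ] T [-0.004 -0.111  0.177] tau6 -0.849 g 0.131
```

>>> {"name": "drive_tool", "arguments": {"rows": [[[0,0,0,0,0,-0.02],[0,0,0,0,0,-0.02]]]}}

```text
time_s: 20.6
eef_pos: [596.5, -100.3, 336.0]
ee_rot: [0.001, 0.796, 0.606, 0.002]
force: [2.6, -1.1, 0.1]
grip_width: 0.134
```

```bash
python3 -c "
from h import *
st()"
```

```text
t 20.6 pos [ 596.5  -100.3   336.04] psi 74.57 q [0.0014 0.7956 0.6058 0.0016] j1 -0.36 j6 -0.091 dq6 -0.01 F [ 2.64 -1.05  0.08] T [ 0.017 -0.149 -0.004] tau6 0.14 g 0.134
```

>>> {"name": "drive_tool", "arguments": {"rows": [[[0,0,0,0,0,0],[0,0,0,0,0,0],[0,0,0.4,0,0,0],[-0.06,0.3,0.45,0,0,0.1],[-0.13,0.6,0.45,0,0,0.2],[-0.22,1,0.45,0,0,0.3]]], "fingers": 1}}

```text
time_s: 21.35
eef_pos: [574.2, 0.3, 381.1]
ee_rot: [0.001, 0.63, 0.776, 0.002]
force: [1.1, -0.3, 1.1]
grip_width: 0.998
```

>>> {"name": "drive_tool", "arguments": {"rows": [[[-0.11,0.5,0,0,0,0.11],[-0.22,1,0,0,0,0.22]]]}}

```text
time_s: 21.6
eef_pos: [551.6, 101.6, 381.3]
ee_rot: [0.001, 0.485, 0.874, 0.002]
force: [0.4, 0.3, -0.4]
grip_width: 0.998
```

```bash
python3 -c "
from h import *
st(); plan(535.1,170.9,336,153.3)"
```

```text
t 21.6 pos [551.59 101.65 381.31] psi 121.96 q [8.000e-04 4.851e-01 8.744e-01 2.100e-03] j1 -0.027 j6 -0.586 dq6 -0.664 F [ 0.39  0.28 -0.43] T [ 0.014 -0.025  0.028] tau6 0.859 g 0.998
shift [-0.165  0.693 -0.453] rot [-0.002  0.002  0.348]
```

>>> {"name": "drive_tool", "arguments": {"rows": [[[-0.08,0.35,0,0,0,0.11],[-0.165,0.693,0,-0.002,0.002,0.23],[-0.165,0.693,-0.1,-0.002,0.002,0.348],[-0.165,0.693,-0.45,-0.002,0.002,0.348],[-0.165,0.693,-0.45,-0.002,0.002,0.348]]]}}

```text
time_s: 22.22
eef_pos: [534.7, 170.9, 334.6]
ee_rot: [-0.003, 0.231, 0.973, -0.001]
force: [0.5, -0.4, 0.8]
grip_width: 1.0
```

>>> {"name": "drive_tool", "arguments": {"rows": [[[0,0,0,0,0,0],[0,0,0,0,0,0],[0,0,0,0,0,0],[0,0,0,0,0,0]]], "fingers": -1}}

```text
time_s: 22.72
eef_pos: [534.8, 171.1, 335.0]
ee_rot: [-0.002, 0.231, 0.973, -0.0]
force: [12.9, 26.9, 5.4]
grip_width: 0.143
```

```bash
python3 -c "
from h import *
st()"
```

```text
t 22.725 pos [534.82 171.1  335.03] psi 153.27 q [-2.100e-03  2.311e-01  9.729e-01 -1.000e-04] j1 0.101 j6 -1.004 dq6 0.001 F [12.93 26.94  5.35] T [ 4.558 -1.889 -0.014] tau6 0.011 g 0.143
```

>>> {"name": "drive_tool", "arguments": {"rows": [[[0,0,0,0,0,-0.06],[0,0,0,0,0,-0.12],[0,0,0,0,0,-0.18]]]}}

```text
time_s: 23.1
eef_pos: [535.1, 171.8, 335.2]
ee_rot: [-0.001, 0.367, 0.93, 0.002]
force: [6.9, 7.7, -3.0]
grip_width: 0.132
```

```bash
python3 -c "
from h import *
st()"
```

```text
t 23.1 pos [535.09 171.81 335.22] psi 136.93 q [-0.0014  0.3671  0.9302  0.0017] j1 0.102 j6 -0.719 dq6 0.746 F [ 6.93  7.72 -3.02] T [ 1.022 -0.765  0.195] tau6 -0.788 g 0.132
```

>>> {"name": "drive_tool", "arguments": {"rows": [[[0,0,0,0,0,-0.06]]]}}

```text
time_s: 23.22
eef_pos: [535.2, 172.1, 335.2]
ee_rot: [-0.001, 0.412, 0.911, 0.002]
force: [0.5, -0.9, -1.8]
grip_width: 0.13
```

```bash
python3 -c "
from h import *
st()"
```

```text
t 23.225 pos [535.22 172.06 335.19] psi 131.38 q [-0.0011  0.4116  0.9113  0.002 ] j1 0.102 j6 -0.622 dq6 0.771 F [ 0.51 -0.88 -1.79] T [-0.218  0.073  0.184] tau6 -0.861 g 0.13
```

>>> {"name": "drive_tool", "arguments": {"rows": [[[0,0,0,0,0,-0.06]]]}}

```text
time_s: 23.35
eef_pos: [535.3, 172.2, 335.2]
ee_rot: [-0.001, 0.455, 0.89, 0.002]
force: [2.4, 1.3, -2.4]
grip_width: 0.134
```

```bash
python3 -c "
from h import *
st()"
```

```text
t 23.35 pos [535.3  172.24 335.19] psi 125.83 q [-8.000e-04  4.553e-01  8.903e-01  2.200e-03] j1 0.102 j6 -0.525 dq6 0.77 F [ 2.35  1.26 -2.43] T [-0.009  0.016  0.255] tau6 -0.844 g 0.134
```

>>> {"name": "drive_tool", "arguments": {"rows": [[[0,0,0,0,0,-0.02],[0,0,0,0,0,-0.02]]]}}

```text
time_s: 23.6
eef_pos: [535.3, 172.3, 335.2]
ee_rot: [-0.001, 0.469, 0.883, 0.002]
force: [2.1, 1.8, -2.2]
grip_width: 0.135
```

```bash
python3 -c "
from h import *
st()"
```

```text
t 23.6 pos [535.35 172.27 335.18] psi 124.09 q [-8.000e-04  4.688e-01  8.833e-01  2.300e-03] j1 0.102 j6 -0.494 dq6 -0.012 F [ 2.1   1.82 -2.19] T [ 0.023 -0.016 -0.047] tau6 0.138 g 0.135
```

>>> {"name": "drive_tool", "arguments": {"rows": [[[0,0,0,0,0,0],[0,0,0,0,0,0],[0,0,0.4,0,0,0],[0.06,-0.3,0.45,0,0,-0.1],[0.13,-0.6,0.45,0,0,-0.2],[0.21,-1,0.45,0,0,-0.28]]], "fingers": 1}}

```text
time_s: 24.35
eef_pos: [556.4, 71.6, 380.5]
ee_rot: [-0.0, 0.651, 0.759, 0.003]
force: [-0.1, -0.2, 0.2]
grip_width: 0.998
```

>>> {"name": "drive_tool", "arguments": {"rows": [[[0.11,-0.5,0,0,0,-0.1],[0.22,-1,0,0,0,-0.2]]]}}

```text
time_s: 24.6
eef_pos: [578.4, -30.0, 380.7]
ee_rot: [0.0, 0.764, 0.646, 0.003]
force: [1.1, 0.4, -0.5]
grip_width: 1.0
```

```bash
python3 -c "
from h import *
st(); plan(596.6,-100.5,336,74.5)"
```

```text
t 24.6 pos [578.44 -29.95 380.69] psi 80.44 q [4.000e-04 7.636e-01 6.457e-01 2.600e-03] j1 -0.254 j6 -0.089 dq6 0.59 F [ 1.06  0.4  -0.47] T [ 0.031 -0.041 -0.01 ] tau6 -0.8 g 1.0
shift [ 0.182 -0.705 -0.447] rot [-0.002  0.003 -0.066]
```

>>> {"name": "drive_tool", "arguments": {"rows": [[[0.08,-0.35,0,-0.002,0.001,-0.05],[0.18,-0.708,0,-0.002,0.003,-0.066],[0.18,-0.708,-0.34,-0.002,0.003,-0.066],[0.18,-0.708,-0.445,-0.002,0.003,-0.066],[0.18,-0.708,-0.445,-0.002,0.003,-0.066]]]}}

```text
time_s: 25.22
eef_pos: [596.4, -100.4, 336.2]
ee_rot: [-0.0, 0.796, 0.606, -0.0]
force: [0.5, 0.3, 0.5]
grip_width: 1.004
```

>>> {"name": "drive_tool", "arguments": {"rows": [[[0,0,0,0,0,0],[0,0,0,0,0,0],[0,0,0,0,0,0],[0,0,0,0,0,0]]], "fingers": -1}}

```text
time_s: 25.72
eef_pos: [596.5, -100.4, 336.4]
ee_rot: [0.0, 0.796, 0.606, -0.0]
force: [20.4, -6.2, 2.9]
grip_width: 0.145
```

```bash
python3 -c "
from h import *
st()"
```

```text
t 25.725 pos [ 596.55 -100.36  336.44] psi 74.55 q [ 3.000e-04  7.957e-01  6.056e-01 -1.000e-04] j1 -0.36 j6 -0.09 dq6 0.001 F [20.36 -6.17  2.9 ] T [-0.931 -3.58  -0.02 ] tau6 -0.005 g 0.145
```

>>> {"name": "drive_tool", "arguments": {"rows": [[[0,0,0,0,0,-0.04],[0,0,0,0,0,-0.08]]]}}

```text
time_s: 25.98
eef_pos: [596.9, -100.5, 336.6]
ee_rot: [0.001, 0.833, 0.554, 0.001]
force: [6.4, -1.6, -3.3]
grip_width: 0.133
```

```bash
python3 -c "
from h import *
st()"
```

```text
t 25.975 pos [ 596.95 -100.51  336.61] psi 67.24 q [1.200e-03 8.327e-01 5.537e-01 6.000e-04] j1 -0.36 j6 0.037 dq6 0.5 F [ 6.37 -1.55 -3.26] T [-0.115 -0.713  0.15 ] tau6 -0.482 g 0.133
```

>>> {"name": "drive_tool", "arguments": {"rows": [[[0,0,0,0,0,-0.04]]]}}

```text
time_s: 26.1
eef_pos: [597.1, -100.6, 336.6]
ee_rot: [0.001, 0.85, 0.527, 0.001]
force: [1.1, -0.1, -0.2]
grip_width: 0.133
```

```bash
python3 -c "
from h import *
st()"
```

```text
t 26.1 pos [ 597.11 -100.55  336.61] psi 63.54 q [1.400e-03 8.502e-01 5.265e-01 8.000e-04] j1 -0.36 j6 0.102 dq6 0.514 F [ 1.15 -0.11 -0.16] T [0.071 0.193 0.174] tau6 -0.518 g 0.133
```

>>> {"name": "drive_tool", "arguments": {"rows": [[[0,0,0,0,0,-0.04]]]}}

```text
time_s: 26.22
eef_pos: [597.2, -100.6, 336.6]
ee_rot: [0.002, 0.867, 0.499, 0.001]
force: [2.3, -0.3, -0.8]
grip_width: 0.133
```

```bash
python3 -c "
from h import *
st()"
```

```text
t 26.225 pos [ 597.21 -100.58  336.61] psi 59.84 q [0.0016 0.8667 0.4988 0.0009] j1 -0.36 j6 0.167 dq6 0.515 F [ 2.25 -0.29 -0.84] T [ 0.122 -0.007  0.158] tau6 -0.508 g 0.133
```

>>> {"name": "drive_tool", "arguments": {"rows": [[[0,0,0,0,0,-0.04]]]}}

```text
time_s: 26.35
eef_pos: [597.3, -100.6, 336.6]
ee_rot: [0.002, 0.882, 0.47, 0.001]
force: [2.0, -1.4, -0.7]
grip_width: 0.13
```

```bash
python3 -c "
from h import *
st()"
```

```text
t 26.35 pos [ 597.33 -100.64  336.64] psi 56.13 q [0.0018 0.8824 0.4704 0.001 ] j1 -0.36 j6 0.232 dq6 0.514 F [ 1.97 -1.38 -0.68] T [ 0.104 -0.101  0.182] tau6 -0.507 g 0.13
```

>>> {"name": "drive_tool", "arguments": {"rows": [[[0,0,0,0,0,-0.04]]]}}

```text
time_s: 26.48
eef_pos: [597.4, -100.7, 336.6]
ee_rot: [0.002, 0.897, 0.442, 0.001]
force: [1.9, 0.5, -2.1]
grip_width: 0.13
```

```bash
python3 -c "
from h import *
st()"
```

```text
t 26.475 pos [ 597.43 -100.71  336.61] psi 52.42 q [0.0019 0.8972 0.4416 0.001 ] j1 -0.36 j6 0.296 dq6 0.514 F [ 1.87  0.47 -2.07] T [ 0.077 -0.036  0.208] tau6 -0.507 g 0.13
```

>>> {"name": "drive_tool", "arguments": {"rows": [[[0,0,0,0,0,-0.015],[0,0,0,0,0,-0.015]]]}}

```text
time_s: 26.72
eef_pos: [597.5, -100.7, 336.6]
ee_rot: [0.002, 0.902, 0.431, 0.001]
force: [2.8, -0.2, -1.3]
grip_width: 0.129
```

```bash
python3 -c "
from h import *
st()"
```

```text
t 26.725 pos [ 597.47 -100.72  336.6 ] psi 51.1 q [0.0019 0.9022 0.4313 0.0011] j1 -0.36 j6 0.319 dq6 -0.006 F [ 2.83 -0.17 -1.33] T [ 0.112 -0.054  0.039] tau6 0.144 g 0.129
```

>>> {"name": "drive_tool", "arguments": {"rows": [[[0,0,0,0,0,0],[0,0,0,0,0,0],[0,0,0.4,0,0,0],[-0.06,0.3,0.45,0,0,0.1],[-0.13,0.6,0.45,0,0,0.2],[-0.22,1,0.45,0,0,0.3]]], "fingers": 1}}

```text
time_s: 27.48
eef_pos: [575.2, -0.1, 381.7]
ee_rot: [0.002, 0.775, 0.632, 0.002]
force: [-0.4, 0.3, -0.2]
grip_width: 1.0
```

>>> {"name": "drive_tool", "arguments": {"rows": [[[-0.11,0.5,0,0,0,0.11],[-0.22,1,0,0,0,0.22]]]}}

```text
time_s: 27.72
eef_pos: [552.6, 101.3, 381.9]
ee_rot: [0.002, 0.653, 0.757, 0.002]
force: [-0.1, 0.7, 0.9]
grip_width: 1.0
```

```bash
python3 -c "
from h import *
st(); plan(535.4,172.3,336,124.1)"
```

```text
t 27.725 pos [552.57 101.3  381.91] psi 98.48 q [0.0015 0.6529 0.7574 0.002 ] j1 -0.027 j6 -0.176 dq6 -0.665 F [-0.07  0.73  0.95] T [ 0.005 -0.013 -0.035] tau6 0.861 g 1.0
shift [-0.172  0.71  -0.459] rot [-0.001  0.003  0.285]
```

>>> {"name": "drive_tool", "arguments": {"rows": [[[-0.08,0.35,0,0,0.001,0.11],[-0.169,0.708,0,-0.001,0.003,0.22],[-0.169,0.708,-0.2,-0.001,0.003,0.285],[-0.169,0.708,-0.45,-0.001,0.003,0.285],[-0.169,0.708,-0.45,-0.001,0.003,0.285]]]}}

```text
time_s: 28.35
eef_pos: [535.4, 172.1, 335.6]
ee_rot: [-0.002, 0.468, 0.884, -0.001]
force: [-0.3, -0.2, 0.4]
grip_width: 0.997
```

>>> {"name": "drive_tool", "arguments": {"rows": [[[0,0,0,0,0,0],[0,0,0,0,0,0],[0,0,0,0,0,0],[0,0,0,0,0,0]]], "fingers": -1}}

```text
time_s: 28.85
eef_pos: [535.6, 172.2, 336.0]
ee_rot: [-0.001, 0.468, 0.883, -0.0]
force: [21.4, 16.9, 2.0]
grip_width: 0.145
```

```bash
python3 -c "
from h import *
st()"
```

```text
t 28.85 pos [535.57 172.19 336.05] psi 124.13 q [-1.000e-03  4.685e-01  8.835e-01 -2.000e-04] j1 0.103 j6 -0.493 dq6 0.001 F [21.4  16.9   1.97] T [ 2.77  -3.591 -0.063] tau6 -0.013 g 0.145
```

>>> {"name": "drive_tool", "arguments": {"rows": [[[0,0,0,0,0,-0.04],[0,0,0,0,0,-0.08]]]}}

```text
time_s: 29.1
eef_pos: [535.9, 172.5, 336.2]
ee_rot: [-0.0, 0.524, 0.852, 0.001]
force: [5.3, 3.3, -2.9]
grip_width: 0.128
```

```bash
python3 -c "
from h import *
st()"
```

```text
t 29.1 pos [535.94 172.5  336.18] psi 116.83 q [-4.000e-04  5.237e-01  8.519e-01  9.000e-04] j1 0.103 j6 -0.366 dq6 0.499 F [ 5.28  3.34 -2.86] T [ 0.539 -0.632  0.181] tau6 -0.477 g 0.128
```

>>> {"name": "drive_tool", "arguments": {"rows": [[[0,0,0,0,0,-0.04]]]}}

```text
time_s: 29.22
eef_pos: [536.0, 172.6, 336.2]
ee_rot: [-0.0, 0.551, 0.835, 0.001]
force: [0.8, -0.0, -1.5]
grip_width: 0.133
```

```bash
python3 -c "
from h import *
st()"
```

```text
t 29.225 pos [536.05 172.6  336.17] psi 113.14 q [-2.000e-04  5.509e-01  8.346e-01  1.100e-03] j1 0.103 j6 -0.301 dq6 0.512 F [ 0.79 -0.01 -1.54] T [-0.134  0.189  0.223] tau6 -0.514 g 0.133
```

>>> {"name": "drive_tool", "arguments": {"rows": [[[0,0,0,0,0,-0.04]]]}}

```text
time_s: 29.35
eef_pos: [536.1, 172.7, 336.2]
ee_rot: [-0.0, 0.578, 0.816, 0.001]
force: [1.2, 0.4, -1.1]
grip_width: 0.133
```

```bash
python3 -c "
from h import *
st()"
```

```text
t 29.35 pos [536.14 172.67 336.16] psi 109.44 q [-1.000e-04  5.776e-01  8.163e-01  1.200e-03] j1 0.103 j6 -0.237 dq6 0.514 F [ 1.18  0.43 -1.12] T [0.057 0.016 0.162] tau6 -0.504 g 0.133
```

>>> {"name": "drive_tool", "arguments": {"rows": [[[0,0,0,0,0,-0.04]]]}}

```text
time_s: 29.48
eef_pos: [536.2, 172.7, 336.2]
ee_rot: [0.0, 0.604, 0.797, 0.001]
force: [1.8, 0.2, -1.4]
grip_width: 0.131
```

```bash
python3 -c "
from h import *
st()"
```

```text
t 29.475 pos [536.23 172.72 336.18] psi 105.74 q [1.000e-04 6.036e-01 7.973e-01 1.300e-03] j1 0.103 j6 -0.172 dq6 0.512 F [ 1.76  0.24 -1.44] T [0.076 0.011 0.237] tau6 -0.485 g 0.131
```

>>> {"name": "drive_tool", "arguments": {"rows": [[[0,0,0,0,0,-0.04]]]}}

```text
time_s: 29.6
eef_pos: [536.3, 172.8, 336.2]
ee_rot: [0.0, 0.629, 0.777, 0.001]
force: [2.2, 0.2, -1.0]
grip_width: 0.135
```

```bash
python3 -c "
from h import *
st()"
```

```text
t 29.6 pos [536.34 172.77 336.17] psi 102.04 q [2.000e-04 6.291e-01 7.774e-01 1.400e-03] j1 0.103 j6 -0.107 dq6 0.516 F [ 2.22  0.17 -1.  ] T [0.084 0.033 0.19 ] tau6 -0.476 g 0.135
```

>>> {"name": "drive_tool", "arguments": {"rows": [[[0,0,0,0,0,-0.015],[0,0,0,0,0,-0.015]]]}}

```text
time_s: 29.85
eef_pos: [536.4, 172.8, 336.2]
ee_rot: [0.0, 0.638, 0.77, 0.001]
force: [3.1, 0.6, -1.0]
grip_width: 0.128
```

```bash
python3 -c "
from h import *
st(); snap('wrist','w6'); snap('scene','s6')"
```

```text
t 29.85 pos [536.38 172.8  336.18] psi 100.73 q [3.000e-04 6.379e-01 7.701e-01 1.500e-03] j1 0.104 j6 -0.084 dq6 -0.008 F [ 3.12  0.62 -0.96] T [0.008 0.006 0.049] tau6 0.174 g 0.128
```

View pics/w6.png

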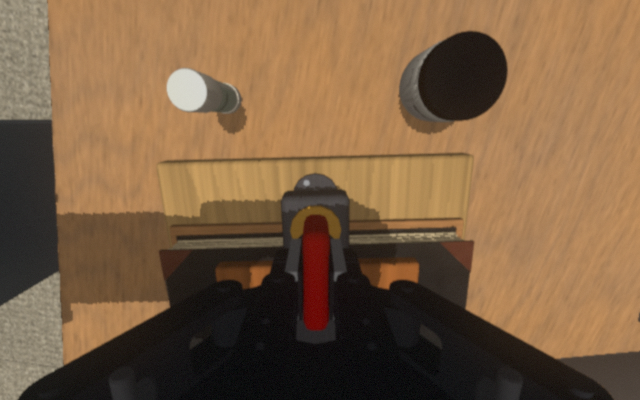

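>>> {"name": "drive_tool", "arguments": {"rows": [[[0,0,0,0,0,0],[0,0,0,0,0,0],[0,0,0.4,0,0,0],[0.06,-0.3,0.45,0,0,-0.1],[0.13,-0.6,0.45,0,0,-0.2],[0.21,-1,0.45,0,0,-0.28]]], "fingers": 1}}

```text
time_s: 30.7
eef_pos: [557.4, 72.2, 381.4]
ee_rot: [0.001, 0.792, 0.611, 0.002]
force: [0.0, 0.0, -0.6]
grip_width: 0.998
```

>>> {"name": "drive_tool", "arguments": {"rows": [[[0.11,-0.5,0,0,0,-0.1],[0.22,-1,0,0,0,-0.2]]]}}

```text
time_s: 30.95
eef_pos: [579.5, -29.4, 381.6]
ee_rot: [0.001, 0.879, 0.478, 0.002]
force: [0.6, -0.1, 1.0]
grip_width: 1.001
```

```bash
python3 -c "
from h import *
st(); plan(597.6,-100.9,336,51.1)"
```

```text
t 30.95 pos [579.47 -29.37 381.65] psi 57.06 q [0.001  0.8786 0.4776 0.0015] j1 -0.253 j6 0.322 dq6 0.591 F [ 0.57 -0.13  1.04] T [ 0.014 -0.012 -0.01 ] tau6 -0.799 g 1.001
shift [ 0.181 -0.715 -0.456] rot [ 0.     0.002 -0.066]
```

>>> {"name": "drive_tool", "arguments": {"rows": [[[0.08,-0.35,0,0,0.001,-0.05],[0.181,-0.718,0,0,0.002,-0.066],[0.181,-0.718,-0.34,0,0.002,-0.066],[0.181,-0.718,-0.455,0,0.002,-0.066],[0.181,-0.718,-0.455,0,0.002,-0.066]]]}}

```text
time_s: 31.58
eef_pos: [597.6, -100.8, 336.0]
ee_rot: [-0.0, 0.902, 0.432, -0.0]
force: [-0.4, -0.1, 0.8]
grip_width: 1.001
```

>>> {"name": "drive_tool", "arguments": {"rows": [[[0,0,0,0,0,0],[0,0,0,0,0,0],[0,0,0,0,0,0],[0,0,0,0,0,0]]], "fingers": -1}}

```text
time_s: 32.08
eef_pos: [597.6, -100.8, 336.3]
ee_rot: [0.0, 0.902, 0.432, 0.0]
force: [14.4, -11.5, 3.5]
grip_width: 0.145
```

```bash
sed -i "s/ return s$/ print('LOAD',round(s['tau'][5]+1.345*s['dq'][5],3)); return s/" h.py; python3 -c "
from h import *
st()"
```

```text
t 32.075 pos [ 597.63 -100.8   336.28] psi 51.16 q [4.000e-04 9.020e-01 4.318e-01 0.000e+00] j1 -0.36 j6 0.318 dq6 0.0 F [ 14.38 -11.53   3.5 ] T [-2.07  -2.523  0.014] tau6 -0.005 g 0.145
LOAD -0.005
```

>>> {"name": "drive_tool", "arguments": {"rows": [[[0,0,0,0,0,-0.04],[0,0,0,0,0,-0.08]]]}}

```text
time_s: 32.33
eef_pos: [597.9, -101.1, 336.4]
ee_rot: [0.001, 0.928, 0.373, 0.001]
force: [3.9, -3.2, -1.2]
grip_width: 0.13
```

```bash
python3 -c "
from h import *
st()"
```

```text
t 32.325 pos [ 597.93 -101.1   336.41] psi 43.85 q [1.200e-03 9.277e-01 3.734e-01 6.000e-04] j1 -0.36 j6 0.445 dq6 0.499 F [ 3.87 -3.17 -1.17] T [-0.259 -0.508  0.229] tau6 -0.441 g 0.13
LOAD 0.23
```

>>> {"name": "drive_tool", "arguments": {"rows": [[[0,0,0,0,0,-0.04]]]}}

```text
time_s: 32.45
eef_pos: [598.0, -101.2, 336.5]
ee_rot: [0.001, 0.939, 0.343, 0.001]
force: [1.6, -0.1, -0.9]
grip_width: 0.131
```

```bash
python3 -c "
from h import *
st()"
```

```text
t 32.45 pos [ 598.03 -101.2   336.46] psi 40.15 q [1.300e-03 9.393e-01 3.432e-01 8.000e-04] j1 -0.36 j6 0.51 dq6 0.512 F [ 1.62 -0.15 -0.88] T [0.15  0.089 0.209] tau6 -0.465 g 0.131
LOAD 0.225
```

>>> {"name": "drive_tool", "arguments": {"rows": [[[0,0,0,0,0,-0.04]]]}}

```text
time_s: 32.58
eef_pos: [598.1, -101.3, 336.4]
ee_rot: [0.001, 0.95, 0.313, 0.001]
force: [0.9, 0.3, -0.8]
grip_width: 0.125
```

```bash
python3 -c "
from h import *
st()"
```

```text
t 32.575 pos [ 598.11 -101.32  336.44] psi 36.44 q [1.500e-03 9.499e-01 3.127e-01 8.000e-04] j1 -0.361 j6 0.575 dq6 0.513 F [ 0.95  0.31 -0.77] T [0.088 0.011 0.244] tau6 -0.446 g 0.125
LOAD 0.245
```

>>> {"name": "drive_tool", "arguments": {"rows": [[[0,0,0,0,0,-0.04]]]}}

```text
time_s: 32.7
eef_pos: [598.2, -101.4, 336.4]
ee_rot: [0.002, 0.959, 0.282, 0.001]
force: [2.1, -2.2, -0.9]
grip_width: 0.131
```

```bash
python3 -c "
from h import *
st()"
```

```text
t 32.7 pos [ 598.19 -101.4   336.43] psi 32.74 q [1.600e-03 9.595e-01 2.818e-01 9.000e-04] j1 -0.361 j6 0.639 dq6 0.513 F [ 2.09 -2.2  -0.93] T [ 0.129 -0.028  0.273] tau6 -0.437 g 0.131
LOAD 0.253
```

>>> {"name": "drive_tool", "arguments": {"rows": [[[0,0,0,0,0,-0.04]]]}}

```text
time_s: 32.83
eef_pos: [598.3, -101.5, 336.5]
ee_rot: [0.002, 0.968, 0.251, 0.001]
force: [1.1, -1.6, -1.3]
grip_width: 0.134
```

```bash
python3 -c "
from h import *
st()"
```

```text
t 32.825 pos [ 598.27 -101.48  336.45] psi 29.04 q [1.700e-03 9.681e-01 2.507e-01 9.000e-04] j1 -0.361 j6 0.704 dq6 0.512 F [ 1.14 -1.61 -1.27] T [ 0.077 -0.042  0.286] tau6 -0.428 g 0.134
LOAD 0.261
```

>>> {"name": "drive_tool", "arguments": {"rows": [[[0,0,0,0,0,-0.04]]]}}

```text
time_s: 32.95
eef_pos: [598.3, -101.6, 336.4]
ee_rot: [0.002, 0.976, 0.219, 0.001]
force: [1.3, -0.8, -0.2]
grip_width: 0.132
```

```bash
python3 -c "
from h import *
st()"
```

```text
t 32.95 pos [ 598.35 -101.59  336.42] psi 25.34 q [0.0018 0.9757 0.2193 0.001 ] j1 -0.361 j6 0.769 dq6 0.514 F [ 1.34 -0.8  -0.24] T [ 0.113 -0.023  0.279] tau6 -0.42 g 0.132
LOAD 0.271
```

>>> {"name": "drive_tool", "arguments": {"rows": [[[0,0,0,0,0,-0.03],[0,0,0,0,0,-0.03]]]}}

```text
time_s: 33.2
eef_pos: [598.4, -101.7, 336.4]
ee_rot: [0.002, 0.981, 0.196, 0.001]
force: [1.3, -2.0, -0.3]
grip_width: 0.13
```

```bash
python3 -c "
from h import *
st()"
```

```text
t 33.2 pos [ 598.4  -101.67  336.42] psi 22.66 q [0.0019 0.9805 0.1964 0.001 ] j1 -0.361 j6 0.815 dq6 -0.017 F [ 1.26 -2.01 -0.28] T [ 0.114 -0.068 -0.011] tau6 0.232 g 0.13
LOAD 0.209
```

>>> {"name": "drive_tool", "arguments": {"rows": [[[0,0,0,0,0,0],[0,0,0,0,0,0],[0,0,0.4,0,0,0],[-0.06,0.3,0.45,0,0,0.11],[-0.13,0.6,0.45,0,0,0.22],[-0.206,0.766,0.45,0,0,0.33],[-0.206,0.766,0.45,0,0,0.44],[-0.206,0.766,0.45,0,0,0.55]]], "fingers": 1}}

```text
time_s: 34.2
eef_pos: [577.7, -24.7, 381.6]
ee_rot: [0.001, 0.806, 0.592, 0.002]
force: [0.2, 0.5, -1.0]
grip_width: 1.0
```

```bash
python3 -c "
from h import *
st(); plan(577.8,-25.1,296,101)"
```

```text
t 34.2 pos [577.7  -24.75 381.63] psi 72.53 q [0.0014 0.8063 0.5915 0.0018] j1 -0.245 j6 0.059 dq6 -1.372 F [ 0.22  0.49 -0.99] T [-0.037  0.053 -0.007] tau6 1.84 g 1.0
LOAD -0.006
shift [ 0.001 -0.004 -0.856] rot [-0.001  0.003  0.316]
```

>>> {"name": "drive_tool", "arguments": {"rows": [[[0,0,-0.1,0,0,0.11],[0,0,-0.3,0,0,0.22],[0,0,-0.6,0,0.003,0.316],[0,0,-0.84,0,0.003,0.316],[0,0,-0.84,0,0.003,0.316]]], "fingers": -1}}

```text
time_s: 34.83
eef_pos: [577.4, -24.7, 296.3]
ee_rot: [-0.002, 0.636, 0.772, -0.001]
force: [1.1, -0.4, -0.1]
grip_width: -0.0
```

>>> {"name": "drive_tool", "arguments": {"rows": [[[0,0,-0.03,0,0,0]]]}}

```text
time_s: 34.95
eef_pos: [577.7, -24.7, 294.6]
ee_rot: [-0.001, 0.636, 0.772, -0.0]
force: [0.6, 0.4, 0.1]
grip_width: -0.0
```

>>> {"name": "drive_tool", "arguments": {"rows": [[[0,0,-0.015,0,0,0]]]}}

```text
time_s: 35.08
eef_pos: [577.8, -24.7, 293.8]
ee_rot: [-0.0, 0.636, 0.772, 0.0]
force: [0.2, -0.1, -0.8]
grip_width: -0.001
```

>>> {"name": "drive_tool", "arguments": {"rows": [[[0,0,-0.03,0,0,0]]]}}

```text
time_s: 35.2
eef_pos: [578.0, -24.7, 291.5]
ee_rot: [0.0, 0.636, 0.772, 0.001]
force: [0.6, -0.5, 0.3]
grip_width: 0.003
```

>>> {"name": "drive_tool", "arguments": {"rows": [[[0,0,-0.015,0,0,0]]]}}

```text
time_s: 35.33
eef_pos: [578.0, -24.7, 290.1]
ee_rot: [0.0, 0.636, 0.772, 0.001]
force: [0.3, 0.6, 0.2]
grip_width: -0.004
```

>>> {"name": "drive_tool", "arguments": {"rows": [[[0,0,-0.015,0,0,0]]]}}

```text
time_s: 35.45
eef_pos: [578.0, -24.7, 289.7]
ee_rot: [0.001, 0.636, 0.772, 0.001]
force: [-6.6, 0.9, 14.9]
grip_width: 0.002
```

>>> {"name": "drive_tool", "arguments": {"rows": [[[0,0,-0.015,0,0,0]]]}}

```text
time_s: 35.58
eef_pos: [577.9, -24.6, 289.7]
ee_rot: [0.001, 0.636, 0.772, 0.001]
force: [-6.8, 0.3, 14.1]
grip_width: 0.001
```

```bash
python3 -c "
from h import *
st()"
```

```text
t 35.575 pos [577.94 -24.64 289.7 ] psi 101.0 q [0.0011 0.6361 0.7716 0.0008] j1 -0.245 j6 -0.437 dq6 0.001 F [-6.76  0.28 14.09] T [0.165 1.259 0.021] tau6 -0.001 g 0.001
LOAD 0.001
```

>>> {"name": "drive_tool", "arguments": {"rows": [[[0,0,0.3,0,0,0],[-0.1,0.5,0.3,0,0,0],[-0.21,1,0.3,0,0,0]]]}}

```text
time_s: 35.95
eef_pos: [556.6, 76.3, 320.0]
ee_rot: [0.001, 0.637, 0.771, 0.001]
force: [0.7, 1.5, 0.2]
grip_width: 0.0
```

```bash
python3 -c "
from h import *
st(); plan(552.8,90.9,292.5,101)"
```

```text
t 35.95 pos [556.64  76.25 320.04] psi 100.93 q [0.0014 0.6366 0.7712 0.0011] j1 -0.072 j6 -0.263 dq6 0.697 F [0.71 1.47 0.16] T [0.01  0.005 0.006] tau6 -0.955 g 0.0
LOAD -0.018
shift [-0.038  0.146 -0.275] rot [0.    0.002 0.001]
```

>>> {"name": "drive_tool", "arguments": {"rows": [[[-0.038,0.145,-0.1,0,0,0],[-0.038,0.145,-0.275,0,0.002,0],[-0.038,0.145,-0.275,0,0.002,0]]]}}

```text
time_s: 36.33
eef_pos: [553.1, 89.7, 291.0]
ee_rot: [-0.001, 0.637, 0.771, -0.001]
force: [-0.8, -0.0, 0.9]
grip_width: -0.001
```

>>> {"name": "drive_tool", "arguments": {"rows": [[[0,0,-0.015,0,0,0]]]}}

```text
time_s: 36.45
eef_pos: [553.5, 88.6, 289.6]
ee_rot: [-0.001, 0.638, 0.77, -0.0]
force: [-6.6, 4.8, 23.6]
grip_width: -0.004
```

>>> {"name": "drive_tool", "arguments": {"rows": [[[0,0,-0.015,0,0,0]]]}}

```text
time_s: 36.58
eef_pos: [553.6, 88.3, 289.6]
ee_rot: [-0.001, 0.638, 0.77, 0.0]
force: [-11.2, 8.0, 23.4]
grip_width: -0.002
```

>>> {"name": "drive_tool", "arguments": {"rows": [[[0,0,0.5,0,0,0],[0,0,0.9,0,0,0],[-0.08,0.4,0.9,0,0,0],[-0.17,0.84,0.9,0,0,0],[-0.17,0.84,0.9,0,0,0]]], "fingers": 1}}

```text
time_s: 37.2
eef_pos: [536.3, 173.5, 379.4]
ee_rot: [-0.001, 0.637, 0.771, 0.0]
force: [0.4, 0.2, 0.4]
grip_width: 1.002
```

```bash
python3 -c "
from h import *
st(); plan(536.5,172.8,336,100.7)"
```

```text
t 37.2 pos [536.26 173.51 379.36] psi 100.82 q [-1.400e-03  6.373e-01  7.706e-01  1.000e-04] j1 0.105 j6 -0.085 dq6 -0.032 F [0.44 0.15 0.36] T [-0.004 -0.007 -0.018] tau6 0.361 g 1.002
LOAD 0.318
shift [ 0.002 -0.007 -0.434] rot [-0.001 -0.001 -0.001]
```

>>> {"name": "drive_tool", "arguments": {"rows": [[[0,-0.007,-0.3,0,0,0],[0,-0.007,-0.434,0,0,0],[0,-0.007,-0.434,0,0,0]]]}}

```text
time_s: 37.58
eef_pos: [536.6, 171.9, 335.2]
ee_rot: [-0.002, 0.638, 0.77, -0.001]
force: [0.1, 0.4, 0.7]
grip_width: 1.0
```

>>> {"name": "drive_tool", "arguments": {"rows": [[[0,0,0,0,0,0],[0,0,0,0,0,0],[0,0,0,0,0,0],[0,0,0,0,0,0]]], "fingers": -1}}

```text
time_s: 38.08
eef_pos: [536.7, 172.0, 335.5]
ee_rot: [-0.001, 0.638, 0.77, -0.0]
force: [24.4, 5.4, 1.0]
grip_width: 0.139
```

```bash
python3 -c "
from h import *
st()"
```

```text
t 38.075 pos [536.72 171.99 335.54] psi 100.76 q [-0.0015  0.6377  0.7703 -0.    ] j1 0.102 j6 -0.087 dq6 0.0 F [24.43  5.4   0.96] T [ 0.797 -4.142  0.006] tau6 0.001 g 0.139
LOAD 0.002
```

>>> {"name": "drive_tool", "arguments": {"rows": [[[0,0,0,0,0,-0.035],[0,0,0,0,0,-0.07]]]}}

```text
time_s: 38.33
eef_pos: [537.1, 172.1, 335.7]
ee_rot: [-0.001, 0.68, 0.734, 0.001]
force: [4.7, 0.9, -3.2]
grip_width: 0.131
```

```bash
python3 -c "
from h import *
st()"
```

```text
t 38.325 pos [537.08 172.05 335.72] psi 94.38 q [-0.0008  0.6796  0.7336  0.0008] j1 0.102 j6 0.025 dq6 0.435 F [ 4.74  0.91 -3.24] T [ 0.097 -0.604  0.242] tau6 -0.297 g 0.131
LOAD 0.289
```

>>> {"name": "drive_tool", "arguments": {"rows": [[[0,0,0,0,0,-0.002],[0,0,0,0,0,-0.002]]]}}

```text
time_s: 38.58
eef_pos: [537.1, 172.1, 335.7]
ee_rot: [-0.001, 0.68, 0.733, 0.001]
force: [2.6, -0.2, -1.8]
grip_width: 0.136
```

```bash
python3 -c "
from h import *
st()"
```

```text
t 38.575 pos [537.09 172.08 335.71] psi 94.26 q [-0.0008  0.6803  0.7329  0.0009] j1 0.102 j6 0.027 dq6 0.001 F [ 2.55 -0.17 -1.77] T [ 0.057 -0.1    0.137] tau6 0.169 g 0.136
LOAD 0.171
```

>>> {"name": "drive_tool", "arguments": {"rows": [[[0,0,0,0,0,0],[0,0,0,0,0,0],[0,0,0.4,0,0,0],[0.06,-0.3,0.45,0,0,-0.11],[0.13,-0.6,0.45,0,0,-0.22],[0.21,-1,0.45,0,0,-0.33]]], "fingers": 1}}

```text
time_s: 39.33
eef_pos: [558.1, 71.5, 380.9]
ee_rot: [-0.0, 0.847, 0.532, 0.001]
force: [0.6, 0.6, -0.4]
grip_width: 1.003
```

>>> {"name": "drive_tool", "arguments": {"rows": [[[0.11,-0.5,0,0,0,-0.11],[0.22,-1,0,0,0,-0.22]]]}}

```text
time_s: 39.58
eef_pos: [580.2, -30.0, 381.1]
ee_rot: [-0.0, 0.927, 0.376, 0.001]
force: [0.8, 0.5, 0.1]
grip_width: 1.0
```

```bash
python3 -c "
from h import *
st(); plan(598.4,-101.7,336,22.7)"
```

```text
t 39.575 pos [580.18 -29.99 381.1 ] psi 44.19 q [-3.000e-04  9.265e-01  3.762e-01  1.300e-03] j1 -0.253 j6 0.545 dq6 0.716 F [0.85 0.48 0.12] T [ 0.021 -0.035 -0.058] tau6 -0.959 g 1.0
LOAD 0.003
shift [ 0.182 -0.717 -0.451] rot [-0.001  0.002 -0.239]
```

>>> {"name": "drive_tool", "arguments": {"rows": [[[0.08,-0.35,0,0,0.001,-0.11],[0.182,-0.719,0,0,0.002,-0.2],[0.182,-0.719,-0.1,0,0.002,-0.239],[0.182,-0.719,-0.45,0,0.002,-0.239],[0.182,-0.719,-0.45,0,0.002,-0.239]]]}}

```text
time_s: 40.2
eef_pos: [598.0, -101.9, 334.1]
ee_rot: [-0.002, 0.98, 0.197, -0.002]
force: [-0.7, -0.2, -0.0]
grip_width: 1.0
```

>>> {"name": "drive_tool", "arguments": {"rows": [[[0,0,0,0,0,0],[0,0,0,0,0,0],[0,0,0,0,0,0],[0,0,0,0,0,0]]], "fingers": -1}}

```text
time_s: 40.7
eef_pos: [598.2, -102.1, 334.6]
ee_rot: [-0.001, 0.98, 0.197, -0.002]
force: [11.7, -31.8, 0.3]
grip_width: 0.146
```

```bash
python3 -c "
from h import *
st()"
```

```text
t 40.7 pos [ 598.18 -102.14  334.64] psi 22.69 q [-9.000e-04  9.805e-01  1.967e-01 -1.600e-03] j1 -0.362 j6 0.813 dq6 0.002 F [ 11.68 -31.84   0.31] T [-5.131 -1.747 -0.059] tau6 -0.023 g 0.146
LOAD -0.021
```

>>> {"name": "drive_tool", "arguments": {"rows": [[[0,0,0,0,0,-0.03],[0,0,0,0,0,-0.055]]]}}

```text
time_s: 40.95
eef_pos: [598.3, -102.7, 334.7]
ee_rot: [-0.0, 0.988, 0.154, -0.001]
force: [1.0, -4.8, -1.6]
grip_width: 0.133
```

```bash
python3 -c "
from h import *
st()"
```

```text
t 40.95 pos [ 598.31 -102.69  334.74] psi 17.68 q [-2.000e-04  9.881e-01  1.536e-01 -1.300e-03] j1 -0.363 j6 0.9 dq6 0.308 F [ 1.01 -4.76 -1.63] T [-0.497 -0.267  0.246] tau6 -0.087 g 0.133
LOAD 0.326
```

>>> {"name": "drive_tool", "arguments": {"rows": [[[0,0,0,0,0,0],[0,0,0,0,0,0]]]}}

```text
time_s: 41.2
eef_pos: [598.3, -102.7, 334.8]
ee_rot: [-0.0, 0.988, 0.154, -0.001]
force: [1.0, -2.6, -0.9]
grip_width: 0.137
```

```bash
python3 -c "
from h import *
st()"
```

```text
t 41.2 pos [ 598.31 -102.74  334.78] psi 17.71 q [-2.000e-04  9.881e-01  1.540e-01 -1.200e-03] j1 -0.363 j6 0.899 dq6 0.001 F [ 1.01 -2.62 -0.89] T [-0.015 -0.119  0.053] tau6 0.106 g 0.137
LOAD 0.107
```

>>> {"name": "drive_tool", "arguments": {"rows": [[[0,0,0,0,0,0],[0,0,0,0,0,0],[0,0,0,0,0,0],[0,0,0.4,0,0,0],[0,0,0.9,0,0,0],[-0.3,0,1,0,0,0],[-0.8,0,1,0,0,0],[-0.8,0,1,0,0,0]]], "fingers": 1}}

```text
time_s: 42.2
eef_pos: [516.2, -102.3, 435.0]
ee_rot: [-0.0, 0.988, 0.154, -0.002]
force: [0.0, -0.1, 0.6]
grip_width: 1.003
```

Run:
```python
from h import *
st(); a=snap('scene','s9'); b=snap('top','t9'); snap('wrist','w9')
s=cv2.imread('pics/s9.png'); A=cv2.resize(s[190:240,280:320],None,fx=10,fy=10,interpolation=cv2.INTER_CUBIC);B=cv2.resize(s[145:195,343:383],None,fx=10,fy=10,interpolation=cv2.INTER_CUBIC)
cv2.imwrite('pics/s9LR.png',np.hstack([A,B]))
```

```text
t 42.2 pos [ 516.18 -102.35  434.99] psi 17.68 q [-5.000e-04  9.881e-01  1.536e-01 -1.700e-03] j1 -0.418 j6 0.844 dq6 0.014 F [ 0.   -0.13  0.57] T [-0.003 -0.014  0.033] tau6 -0.15 g 1.003
LOAD -0.131
```

View pics/s9LR.png

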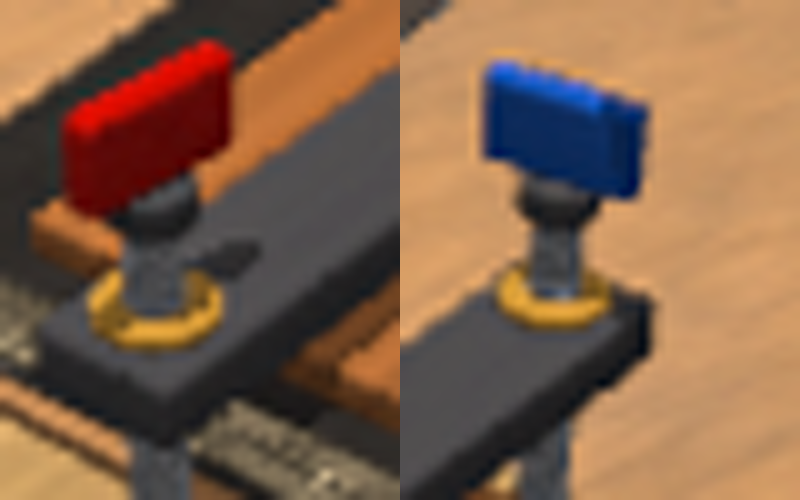

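View pics/t9.png

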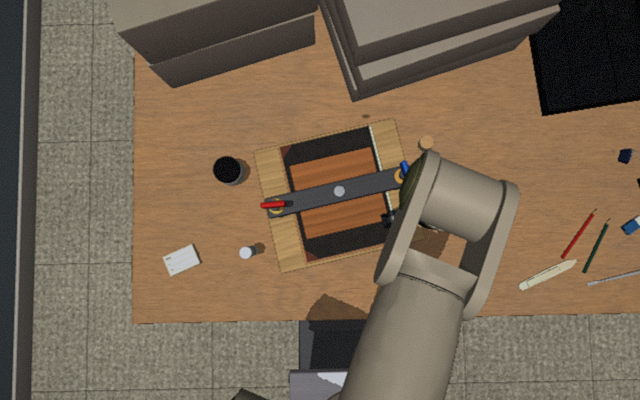

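View pics/s9.png

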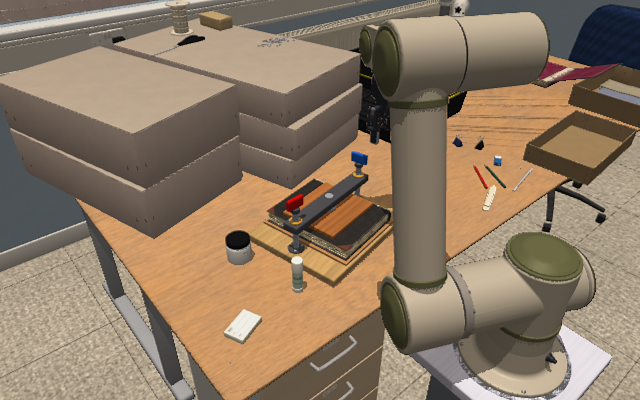

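```bash
python3 -c "
from h import *
print(ctrl.finish_job())"
```

```text
the job is handed in; nothing more can be done
None
```

I closed the press and handed the job in at about 42 s of the 72 s allowed. My estimate is a nip of about 60 N with the crossbar level. I had no direct force reading and got no verdict.

**Steps:** I probed the bar first and found its right end about 2 mm high. I then turned blue and red alternately in steps of up to 0.54 rad, with the last two about 0.1 rad. In total the left screw turned about 2.05 rad (8.2 mm) and the right about 2.55 rad (10.2 mm). At no point was one end more than about 2 mm lower than the other.

**Nip:**
- **Touch:** I felt it when the middle of the bar had come down about 7.5 mm. The final middle travel of about 9.2 mm works out to roughly 61 N, which is also the highest it reached.
- **Turning torque:** it rose from about 0.18 Nm running free to 0.27 Nm at an estimated 43 N. The last turns read 0.29 and 0.33 Nm, about 1.6 to 1.8 times the free value. Those two were short turns, so they are rougher readings. The left one alone suggests about 49 N, where bar travel gives 55 N.
- **Noise:** the raw wrist torque was too noisy to detect the touch, and one odd reading looked like an early touch. I used the joint 6 torque corrected for speed instead.

**Level:** a second probe just before the last two small turns put the ends within about 0.3 mm. Those turns changed the difference by only about 0.1 mm. I did not probe again afterwards, but the last scene picture agreed: the right end had come down about 1.9 mm more than the left.

**Surroundings:** in the last pictures the jar, glue stick and bobbin stand at their starting places. The hand was open, clear of the press and touching nothing.

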